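# Carry a loosely covered tin to the tipping cradle, slide its lid off and tip out the tubes

### The arm

A 6-joint arm with a two-finger parallel gripper is mounted at the origin on the work surface. World frame = base frame: x ahead of the robot, y to its left, z up, the work surface at z = 0. Lengths are in m, angles in rad, forces in N, time in s.
With the tool pointing down it reaches from about 0.2 to 0.875 m from the base axis. Payload 3.4 kg.
Tool frame: the origin (TCP) lies midway between the tips of the shut fingers; the grasp point (between the pads) lies 19 mm behind it (ctrl.grip_depth is the distance from the TCP to the grasp point, in m); y points along the fingers, x is the direction in which the jaws open and shut, and the axes are right-handed (so a half turn about y gives the same grasp; the last joint's range is limited). The gripper opens to 94 mm and grips with 3 to 60 N. Pads are 16 mm wide; open, the fingers measure 119 mm over their backs; the gripper's body (75 mm by 177 mm) begins 78 mm behind the grasp point.
Start: joints at [1.13, 0.276, 1.505, -0, 1.361, -0.121], TCP at [0.181, 0.546, 0.205] pointing down, gripper open.
Joint ranges: [-2.89, 2.89], [-0.75, 2.08], [0.22, 2.7], [-1.18, 4.32], [0.11, 2.71], [-2.7, 2.7]. Speed limits (rad/s): [2.57, 2.57, 3.14, 3.14, 3.14, 3.14].

### API

Orientations are given as a unit quaternion [x, y, z, w].
In Python, from workcell import ctrl, snapshot, ticket gives the robot as it stands. The module is installed in compiled form; this text tells all that it offers.
- The arm moves only by the tool arm_command, never from a script. Its argument "steps" is a list that holds one entry, the list of rows, each a list of 6 numbers: the shift along the tool's x, y, z in m, then the turn, a rotation vector about the tool's x, y, z in rad. A call has exactly 8 rows; each row shifts and turns the pose as measured when the row begins, along the tool's axes as they then stand; what a row does not reach is not made up. A row lasts 1/8 s, in which the tool goes at most 62.5 mm and 10.7 degrees, less where a joint would pass 70% of its speed; a pose out of reach is approached as far as the arm can. A call with a gripper value outside its range is refused whole. "grip" is the opening, from -1 (shut) to 1 (fully open), so that 0 is half open, set as the call begins (left out, the last holds). The fingers move at their own pace and stop on an object; the grip force is fixed at half the most. Time passes only in rows, so rows that do not move let the fingers close, or fill a call up. It gives the time, the measured TCP pose, the force and the opening at its end, in the units of the state.
- ctrl.get_obs(): the state, without advancing time (a new reading comes with each control period).
- snapshot(name): name is "side" or "top" or "wrist"; returns a dict with "frame" (420x560x3 uint8, blue, green, red), "vfov" (degrees; the focal length in pixels is half the picture's height over the tangent of half this angle, whatever the lens; pixels are square), "cx", "cy" (the principal point, pixels), "view" (4x4, takes a point from world to camera coordinates). Camera axes: x right, y down, z forward; pixel columns grow to the right and rows downward; lengths in m; the calibration is good to about 2 mm. A picture is of the moment at which its call begins. There is no depth.
- ticket.hand_in(): hands the job in, once; it reports no verdict.
The state is a dict: "t": time; "joint_pos": joint angles; "dq": joint speeds; "joint_efforts": joint torques, N m; "ee_pos": TCP position; "tool_rot": TCP orientation; "ft_force": force on the tool from outside, world axes, zero at the start; "wrist_torque": the same for the moment, N m; "finger_gap": opening from 0.0 (shut) to 1.0 (fully open).
Only numpy, scipy, OpenCV 4.12 (cv2) and the standard library are available. Lean on these libraries where they do the work, as an engineer would, in place of code of your own. Each camera call takes 0.05 s, during which the arm holds its last target.

### The job

Carry the covered tin of tubes to the tipping cradle, keeping its loose lid shut with the fingers on the way, and set it down in the cradle with its sloped pouring end towards the blue tray. Slide the lid back off the tin onto the steel ledge behind it without lifting it up, then tip the cradle all the way over with its red lever bar so that both tubes slide into the tray, and let the cradle come back level with the tin still in it and the lid left lying on the ledge. Leave the bottle, the jar and the metal bucket where they stand.

Things in the scene. Friction and masses are not known exactly. Their poses are not given: they have to be found in the camera images.
- station: Fixed tipping station. Origin on the table under the cradle's hinge; +x is the pouring direction, y to its left, z up. White base plate 8 mm thick; bearing posts 118 mm high at x 0, y -60 and 60 mm. Hinge axis along y at x 0, 110 mm above the table. The cradle lies from x -172 to 0, the ledge behind it, the tray ahead.
- tray (a point): Middle of the inner floor of the blue receiving tray, 13 mm above the table; at station x 123, y 0. Tray outside 200 (x) x 150 (y) mm, walls 5 mm thick, rim 68 mm above the table.
- ledge (a point): Middle of the top of the level steel lid ledge, 157 mm above the table (3 mm lower than the top of a tin in the cradle), at station x -273, y -5 mm; the plate is 190 (x) x 44 (y) mm, its front edge 178 mm behind the hinge.
- seat (a point): Where the middle of the tin's underside belongs on the cradle's bed: station x -91, y 0, 110 mm above the table when level, same axes; tips with the cradle. Lengthwise the tin (160) goes between a 28 mm high front stop 85 mm ahead and the ledge edge 87 mm behind; side rails 10 mm high, inner faces at y -35 and 35, outer -40 and 40. When tipped it slides up to the stop.
- lever_bar (a point): Middle of the red lever bar, 18 mm thick, 55 mm long along y, on a dark arm 160 mm from the hinge; the arm joins it 32 mm nearer the bed. Cradle level: at station x -115, y -132, 221 mm above the table (arm leaning 0.8 rad back). Pushed towards +x it swings over the top in an arc about the hinge and tips the bed.
- cradle (a joint): Cradle tilt in rad: 0 level, 1.3 fully tipped (front end down, towards the tray; stop). A spring and damper bring it back level in about 1 to 3 s when the lever is let go; pushing it over with the tin aboard takes 5 to 8 N at the bar.
- tin: Open steel tin, outside 160 long (x) x 62 wide (y) x 50 mm high, 4 mm walls and floor, about 350 g. Origin at the middle of its underside. Pouring end at +x: an inner ramp rises at 30 degrees over the last 55 mm to a 34 mm high end wall; the end wall at -x is 42 mm high.
- lid: Loose orange lid on the tin, 120 g, free to slide along x. Origin: middle of its plate's underside, axes as the tin's when shut, then at the tin's (0, 0, 50) mm. Plate 156 (x) x 63.5 (y -28.5 to 35) x 3 mm. A guide strip 6 mm deep under it (y 22.5 to 25.5) runs inside the tin's +y wall; a steel bar 4 mm high on top (y -28.5 to -22.5) balances the flap.
- lid_flap (a point): Middle of the outer face of the lid's flap, at lid (0, 35, -15) mm: a 3 mm plate hanging 33 mm down along the whole +y side, 1 mm outside the tin's wall. Fingers across the tin press the flap on the wall here and the bare tin wall (tin y -31) on the other side, together 65 to 66 mm wide.
- lid_tab (a point): Middle of the top of the black tab near the lid's +x end, at lid (65, 0, 25) mm; the tab is 34 mm wide (y), 8 mm thick (x) and 22 mm high above the plate.
- tube_a: Empty white tube with red screw cap, 85 mm long, 24 mm thick (cap 26 mm), about 30 g, lying in the tin. Origin at its middle, x along it towards the tapered nose.
- tube_b: The second tube, the same.
- bottle: Bystander: amber bottle with blue cap, 60 mm thick, 135 mm high, origin under its middle.
- jar: Bystander: white jar with red cap, 64 mm thick, 85 mm high, origin under its middle.
- bucket: Bystander: round aluminium centrifuge bucket, 64 mm thick, 86 mm high, origin under its middle.

How it is judged:
On the way, in this order (a step that is already met when the one before it is completed fails the run):
1. the tin stands in the level cradle with its lid still shut (x of tin in the frame of seat between -0.013 and 0.013 m and y of tin in the frame of seat between -0.01 and 0.01 m and z of tin in the frame of seat between -0.006 and 0.008 m and angle between the x axis of tin and the x axis of seat, either way round below 0.15 rad and x of lid in the frame of tin between -0.02 and 0.02 m and y of lid in the frame of tin between -0.01 and 0.01 m and z of lid in the frame of tin between 0.04 and 0.06 m and value of joint cradle below 0.08 rad), for 0.2 s.
2. the lid has been slid off the tin and lies on the ledge, the tin in the level cradle (x of tin in the frame of seat between -0.013 and 0.013 m and y of tin in the frame of seat between -0.01 and 0.01 m and z of tin in the frame of seat between -0.006 and 0.008 m and angle between the x axis of tin and the x axis of seat, either way round below 0.15 rad and x of lid in the frame of station between -0.345 and -0.254 m and y of lid in the frame of station between -0.03 and 0.03 m and z of lid in the frame of station between 0.15 and 0.166 m and angle between lid's own z axis and vertical below 0.12 rad and value of joint cradle below 0.08 rad), for 0.2 s.
3. the cradle is tipped over (more than 1.1 rad) with the tin in it and the lid on the ledge (x of tin in the frame of seat between -0.013 and 0.013 m and y of tin in the frame of seat between -0.01 and 0.01 m and z of tin in the frame of seat between -0.006 and 0.008 m and angle between the x axis of tin and the x axis of seat, either way round below 0.15 rad and x of lid in the frame of station between -0.345 and -0.254 m and y of lid in the frame of station between -0.03 and 0.03 m and z of lid in the frame of station between 0.15 and 0.166 m and angle between lid's own z axis and vertical below 0.12 rad and value of joint cradle above 1.1 rad), for 0.1 s.
At the end, for the whole second after the job is handed in: Both tubes rest in the blue tray; the cradle is level (within 0.08 rad); the tin stands in it (13 mm along, 10 mm across, 0.15 rad); the lid lies flat on the ledge clear of the tin (its middle 254 to 345 mm behind the hinge, within 30 mm sideways) (all of step 2 and x of tube_a in the frame of station between 0.025 and 0.222 m and y of tube_a in the frame of station between -0.075 and 0.075 m and z of each of tube_a, tube_b in the frame of station below 0.055 m and linear speed of each of tube_a, tube_b, tin, lid below 0.03 m/s and x of tube_b in the frame of station between 0.025 and 0.222 m and y of tube_b in the frame of station between -0.075 and 0.075 m); the robot touches nothing.
It fails at once if the lid comes open (more than 20 mm along, or lifted or shifted more than 10 mm) while the tin is not yet in the cradle (distance between tin and seat above 0.03 m and value of joint cradle below 0.08 rad and not (x of lid in the frame of tin between -0.02 and 0.02 m and y of lid in the frame of tin between -0.01 and 0.01 m and z of lid in the frame of tin between 0.04 and 0.06 m)).
It fails at once if the lid is lifted up (more than 30 mm above the ledge) instead of slid, with the tin in the cradle (x of tin in the frame of seat between -0.013 and 0.013 m and y of tin in the frame of seat between -0.01 and 0.01 m and z of tin in the frame of seat between -0.006 and 0.008 m and angle between the x axis of tin and the x axis of seat, either way round below 0.15 rad and z of lid in the frame of station above 0.19 m).
It fails at once if the bottle is pushed more than 30 mm or knocked over (distance of bottle from where it was at the start of the episode above 0.03 m or angle between bottle's own z axis and vertical above 0.4 rad).
It fails at once if the jar is pushed more than 30 mm or knocked over (distance of jar from where it was at the start of the episode above 0.03 m or angle between jar's own z axis and vertical above 0.4 rad).
It fails at once if the bucket is pushed more than 30 mm or knocked over (distance of bucket from where it was at the start of the episode above 0.03 m or angle between bucket's own z axis and vertical above 0.4 rad).
It also fails if it takes over 72 s, if anything falls off the work surface, if the arm or the gripper's body presses on something with over 40 N, if the wrist force passes 120 N, or if a joint passes its speed limit or range.

## Working session

There is one attempt and no reset: what is moved stays moved. The work goes in short steps, Python scripts to look and compute and a tool call to move; the robot and the scene stay as the last step left them, time stands still between calls to the robot, and variables do not carry over. Pictures are saved under pics/ and viewed, and the job is handed in when it is done.

Besides the shell and the picture viewer there is one more tool, called in YAML: its name, and indented under it one key for each argument. arm_command: Moves the arm, as the interface text tells. Its arguments: {"type":"object","properties":{"steps":{"type":"array","items":{"type":"array","items":{"type":"array","items":{"type":"number"}}}},"grip":{"type":"number"}},"required":["steps"]}

```bash
ls; mkdir -p pics; python3 - <<'E'
from workcell import ctrl, snapshot, ticket
import cv2,json
o=ctrl.get_obs()
for k,v in o.items(): print(k,v)
print(ctrl.grip_depth)
import numpy as np
for n in ["side","top","wrist"]:
    s=snapshot(n); cv2.imwrite(f"pics/{n}0.png",s["frame"]); print(n,s["vfov"],s["cx"],s["cy"],np.round(s["view"],4).tolist())
    np.savez(f"pics/{n}0.npz",**{k:v for k,v in s.items()})
E
```

```text
pics
t 0.0
joint_pos [ 1.13002103e+00  2.76552685e-01  1.50610805e+00 -1.43929446e-05
  1.36074117e+00 -1.20972802e-01]
dq [ 0.00030977 -0.00055007  0.00017183  0.00213062  0.00063329  0.00117921]
joint_efforts [ 8.21062968e-04 -4.04582191e+01 -2.37234271e+01  7.00530200e-02
  3.43232299e-02 -1.38979417e-04]
ee_pos [0.18051342 0.54531744 0.2046389 ]
tool_rot [ 0.57354457  0.41345428 -0.4145694  -0.57291744]
ft_force [-0.14834616 -1.50375414  0.72538247]
wrist_torque [-0.03924366 -0.00964869  0.03645953]
finger_gap 0.9946366876613927
0.0188
side 52.06379463909042 279.47032931263857 208.56024464814175 [[0.875, -0.4838, -0.0145, -0.4291], [-0.3146, -0.5458, -0.7766, 0.2678], [0.3678, 0.6841, -0.6298, 1.0212], [0.0, 0.0, 0.0, 1.0]]
top 50.81520861741026 282.0417149378848 208.7034706905964 [[0.0287, -0.9995, 0.0152, -0.0361], [-0.9885, -0.0307, -0.1482, 0.499], [0.1486, -0.0107, -0.9888, 1.4366], [0.0, 0.0, 0.0, 1.0]]
wrist 70.80404820973885 274.34759101282185 209.6788041532332 [[0.3145, 0.9493, -0.0012, -0.574], [0.9245, -0.306, 0.2272, -0.0237], [0.2153, -0.0726, -0.9739, 0.3899], [0.0, 0.0, 0.0, 1.0]]
```

View pics/top0.png

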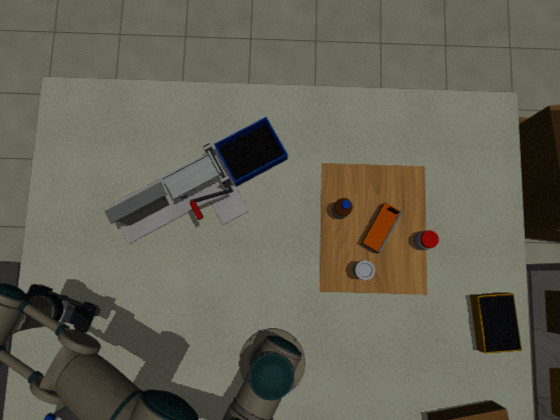

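View pics/side0.png

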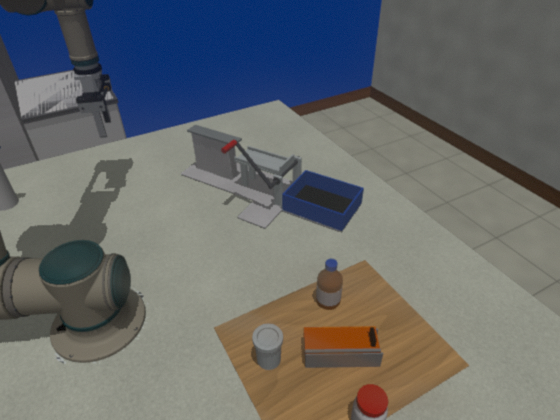

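View pics/wrist0.png

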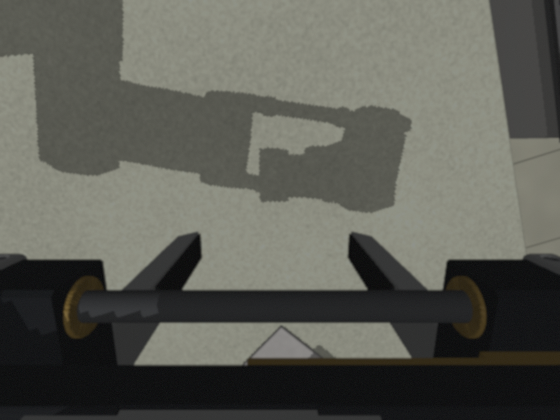

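```bash
python3 - <<'E'
import cv2,numpy as np
t=cv2.imread('pics/top0.png'); s=cv2.imread('pics/side0.png')
cv2.imwrite('pics/c1.png',cv2.resize(t[180:270,330:450],None,fx=6,fy=6,interpolation=cv2.INTER_CUBIC))
cv2.imwrite('pics/c2.png',cv2.resize(t[110:250,95:295],None,fx=4,fy=4,interpolation=cv2.INTER_CUBIC))
cv2.imwrite('pics/c3.png',cv2.resize(s[310:390,290:400],None,fx=7,fy=7,interpolation=cv2.INTER_CUBIC))
cv2.imwrite('pics/c4.png',cv2.resize(s[115:235,175:370],None,fx=4,fy=4,interpolation=cv2.INTER_CUBIC))
E
```

```text
(no output)
```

View pics/c1.png

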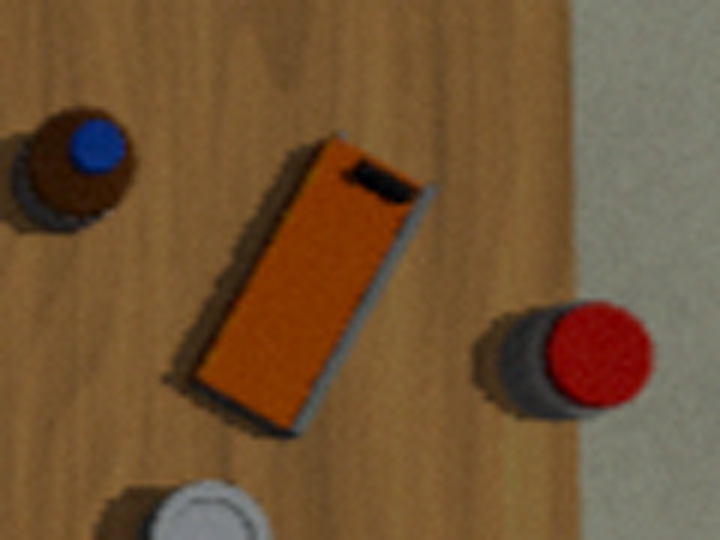

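View pics/c2.png

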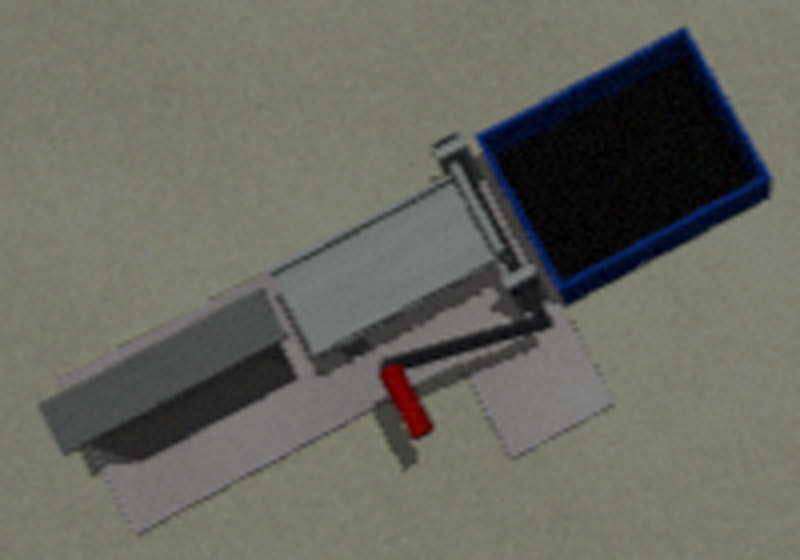

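View pics/c3.png

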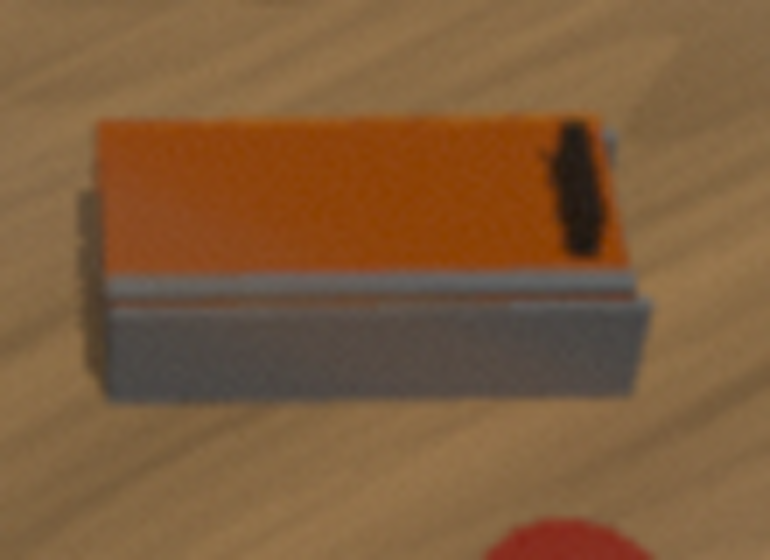

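View pics/c4.png

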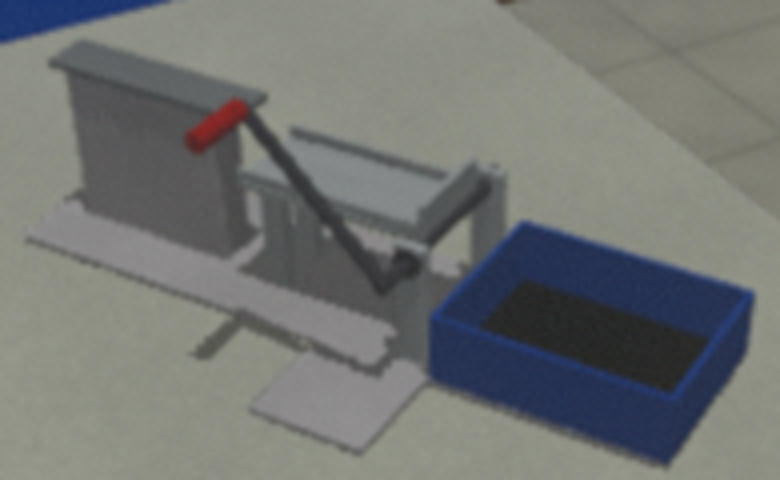

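```bash
cat > h.py <<'E'
import numpy as np,cv2
from scipy.optimize import least_squares
from scipy.spatial.transform import Rotation as R
def cam(f):
    d=np.load(f); h=d['frame'].shape[0]; F=h/2/np.tan(np.radians(float(d['vfov']))/2)
    return dict(F=F,cx=float(d['cx']),cy=float(d['cy']),V=d['view'])
def proj(c,P):
    P=np.atleast_2d(P); q=P@c['V'][:3,:3].T+c['V'][:3,3]
    return np.c_[c['F']*q[:,0]/q[:,2]+c['cx'],c['F']*q[:,1]/q[:,2]+c['cy']]
def unproj(c,uv,z):
    Rm=c['V'][:3,:3];o=-Rm.T@c['V'][:3,3]
    d=Rm.T@np.array([(uv[0]-c['cx'])/c['F'],(uv[1]-c['cy'])/c['F'],1])
    return o+d*(z-o[2])/d[2]
def pick(c,s,ox,oy): return ((c[0]+.5)/s-.5+ox,(c[1]+.5)/s-.5+oy)
def fit(obs,p0,free_z=False):
    def f(p):
        Rz=R.from_euler('z',p[2]).as_matrix(); r=[]
        for c,L,uv in obs:
            P=Rz@(np.array(L)/1000)+[p[0],p[1],p[3] if free_z else 0]
            r+=list(proj(c,P)[0]-uv)
        return r
    s=least_squares(f,p0 if free_z else p0[:3],loss='soft_l1'); return s.x,np.array(f(s.x)).reshape(-1,2)
def save(name,fn):
    from workcell import snapshot
    s=snapshot(name); np.savez(f'pics/{fn}.npz',**s); cv2.imwrite(f'pics/{fn}.png',s['frame']); return s['frame']
E
cat > m1.py <<'E'
from h import *
T=cam('pics/top0.npz');S=cam('pics/side0.npz')
t1=lambda *c:pick(c,6,330,180); t2=lambda *c:pick(c,4,95,110); s3=lambda *c:pick(c,7,290,310); s4=lambda *c:pick(c,4,175,115)
tin=[(T,(78,35,53),t1(333,138)),(T,(-78,35,53),t1(197,378)),(T,(-78,-28.5,57),t1(297,434)),(T,(78,-28.5,57),t1(433,187)),
(S,(78,35,53),s3(598,115)),(S,(-78,35,53),s3(97,122)),(S,(-80,-31,0),s3(107,403)),(S,(80,-31,0),s3(632,397)),(S,(80,-31,50),s3(650,303)),(S,(-80,-31,50),s3(107,308)),(S,(65,0,75),s3(575,125))]
print(unproj(T,t1(315,285),.053))
x,r=fit(tin,[.45,-.3,1.0,0.0],True);print('tin',x.round(4));print(r.round(2).tolist())
st=[(T,(223,75,68),t2(686,28)),(T,(223,-75,68),t2(770,183)),(T,(23,-75,68),t2(563,295)),(T,(23,75,68),t2(478,135)),
(T,(-368,17,157),t2(38,405)),(T,(-368,-27,157),t2(68,455)),(T,(-178,17,157),t2(268,290)),(T,(-115,-132,221),t2(407,400)),
(S,(223,75,68),s4(752,294)),(S,(23,75,68),s4(523,222)),(S,(23,-75,68),s4(432,318)),(S,(223,-75,68),s4(672,398)),(S,(-368,17,157),s4(85,40)),(S,(-368,-27,157),s4(52,63)),(S,(-178,17,157),s4(267,97)),(S,(-115,-132,221),s4(217,125))]
x,r=fit(st,[.6,.2,-.5],False);print('st',x.round(4));print(r.round(2).tolist())
x,r=fit(st,[.6,.2,-.5,0],True);print('st',x.round(4))
t=lambda x,y:(x/6+330,y/6+180)
print('bottle',unproj(T,t(98,145),.135),'jar',unproj(T,t(600,355),.085),'bucket',unproj(T,t(210,520),.086))
E
python3 m1.py
```

```text
[ 0.44658303 -0.35169506  0.053     ]
tin [ 0.4459 -0.3534 -0.4924  0.0032]
[[-0.57, -0.95], [-0.2, -0.11], [0.56, 0.23], [0.05, 0.19], [0.45, -1.05], [0.33, -0.65], [-0.81, 0.29], [-0.84, -0.32], [-0.23, -0.14], [-0.28, 0.66], [1.96, 5.37]]
st [ 0.6296  0.1954 -1.041 ]
[[0.28, -0.01], [0.74, -0.74], [-0.79, -0.59], [-0.59, 0.6], [-0.33, 0.02], [-1.56, 0.15], [-1.55, -0.48], [0.47, 1.45], [1.42, 0.24], [0.32, 0.04], [-0.54, 0.54], [1.05, 1.9], [-0.35, -0.1], [-0.63, -0.28], [0.68, -0.47], [-0.07, 1.31]]
st [ 6.2940e-01  1.9510e-01 -1.0411e+00  6.0000e-04]
bottle [ 0.5057117  -0.22036844  0.135     ] jar [ 0.40860718 -0.49804228  0.085     ] bucket [ 0.31497576 -0.28883164  0.086     ]
```

```bash
cat > g.py <<'E'
from h import *
from workcell import ctrl
TIN=np.array([.4459,-.3534,-.4924]); ST=np.array([.6296,.1953,-1.041])
def stw(x,y,z): # station mm -> world
    Rz=R.from_euler('z',ST[2]).as_matrix(); return Rz@(np.array([x,y,z])/1000)+[ST[0],ST[1],0]
def wst(p): return R.from_euler('z',-ST[2]).as_matrix()@(np.array(p)-[ST[0],ST[1],0])*1000
def down(jaw_yaw):  # tool x along yaw direction, tool y down
    x=np.array([np.cos(jaw_yaw),np.sin(jaw_yaw),0]);y=np.array([0,0,-1.]);return R.from_matrix(np.c_[x,y,np.cross(x,y)])
def state():
    o=ctrl.get_obs(); return np.array(o['ee_pos']),R.from_quat(o['tool_rot']),o
def rows(target,Rt,n,p=None,Rc=None):
    if p is None: p,Rc,_=state()
    d=(Rc.inv()*Rt).as_rotvec(); out=[]
    step=R.from_rotvec(d/n)
    for i in range(n):
        t=Rc.inv().apply((np.array(target)-p)/(n-i)); row=np.r_[t.round(4),(d/n).round(3)]
        out.append(row.tolist()); p=p+Rc.apply(row[:3]); Rc=Rc*R.from_rotvec(row[3:])
    return out,p,Rc
E
python3 - <<'E'
from g import *
p,r,o=state(); print(p,r.as_matrix().round(3)); 
m=r.as_matrix()
print('jaw yaw',np.arctan2(m[1,0],m[0,0]))
print(TIN[2]+np.pi/2, ST[2]+np.pi/2)
E
```

```text
[0.18062666 0.5454865  0.20483427] [[ 0.314 -0.001 -0.949]
 [ 0.949 -0.001  0.314]
 [-0.001 -1.     0.   ]]
jaw yaw 1.2509936052028237
1.0783963267948966 0.5297963267948966
```

```bash
python3 - <<'E'
from g import *
r,p,Rc=rows([.446,-.353,.22],down(1.078),16)
for x in r: print(x)
E
```

```text
[-0.0481, -0.0009, -0.0334, -0.0, 0.011, -0.0]
[-0.0477, -0.0009, -0.0339, -0.0, 0.011, -0.0]
[-0.0474, -0.0009, -0.0345, -0.0, 0.011, -0.0]
[-0.047, -0.0009, -0.035, -0.0, 0.011, -0.0]
[-0.0466, -0.0009, -0.0355, -0.0, 0.011, -0.0]
[-0.0462, -0.0009, -0.036, -0.0, 0.011, -0.0]
[-0.0458, -0.0009, -0.0365, -0.0, 0.011, -0.0]
[-0.0454, -0.0009, -0.037, -0.0, 0.011, -0.0]
[-0.045, -0.0009, -0.0375, -0.0, 0.011, -0.0]
[-0.0445, -0.0009, -0.038, -0.0, 0.011, -0.0]
[-0.0441, -0.0009, -0.0385, -0.0, 0.011, -0.0]
[-0.0437, -0.0009, -0.0389, -0.0, 0.011, -0.0]
[-0.0433, -0.0009, -0.0394, -0.0, 0.011, -0.0]
[-0.0428, -0.0009, -0.0399, -0.0, 0.011, -0.0]
[-0.0424, -0.0008, -0.0404, -0.0, 0.011, -0.0]
[-0.0419, -0.0009, -0.0408, -0.0, 0.011, -0.0]
```

arm_command:
  steps:
    - [[-0.048, -0.001, -0.034, 0, 0.011, 0], [-0.048, -0.001, -0.034, 0, 0.011, 0], [-0.048, -0.001, -0.034, 0, 0.011, 0], [-0.047, -0.001, -0.035, 0, 0.011, 0], [-0.047, -0.001, -0.036, 0, 0.011, 0], [-0.046, -0.001, -0.036, 0, 0.011, 0], [-0.046, -0.001, -0.037, 0, 0.011, 0], [-0.045, -0.001, -0.037, 0, 0.011, 0]]
  grip: 1

```text
t: 1.15
ee_pos: [0.3174, 0.0857, 0.2118]
tool_rot: [0.591, 0.391, -0.39, -0.588]
ft_force: [0.7, 0.2, -0.3]
finger_gap: 1.0
```

```bash
python3 - <<'E'
from g import *
r,p,Rc=rows([.446,-.353,.20],down(1.078),9)
print(state()[0])
for x in r: print(x)
E
```

```text
[0.31741295 0.0857002  0.21180673]
[-0.0393, 0.0015, -0.0321, 0.0, 0.01, -0.0]
[-0.039, 0.0015, -0.0325, 0.0, 0.01, -0.0]
[-0.0387, 0.0015, -0.0329, 0.0, 0.01, -0.0]
[-0.0384, 0.0015, -0.0333, 0.0, 0.01, -0.0]
[-0.038, 0.0015, -0.0337, 0.0, 0.01, -0.0]
[-0.0377, 0.0015, -0.0341, 0.0, 0.01, -0.0]
[-0.0373, 0.0015, -0.0344, 0.0, 0.01, -0.0]
[-0.037, 0.0015, -0.0348, 0.0, 0.01, -0.0]
[-0.0367, 0.0014, -0.0352, 0.0, 0.01, -0.0]
```

arm_command:
  steps:
    - [[-0.044, 0.001, -0.036, 0, 0.012, 0], [-0.044, 0.001, -0.037, 0, 0.012, 0], [-0.044, 0.001, -0.037, 0, 0.011, 0], [-0.043, 0.001, -0.038, 0, 0.011, 0], [-0.043, 0.001, -0.038, 0, 0.011, 0], [-0.042, 0.001, -0.038, 0, 0.011, 0], [-0.042, 0.001, -0.039, 0, 0.011, 0], [-0.041, 0.001, -0.04, 0, 0.011, 0]]

```text
t: 2.15
ee_pos: [0.4448, -0.3697, 0.2052]
tool_rot: [0.61, 0.364, -0.358, -0.606]
ft_force: [-0.2, -0.1, 0.1]
finger_gap: 1.001
```

```bash
python3 - <<'E'
from g import *
save('wrist','w1')
p,r,o=state();m=r.as_matrix();print(p,np.arctan2(m[1,0],m[0,0]),m[:,1])
r,p,Rc=rows([.446,-.353,.022],down(1.078),8)
for x in r: print(x)
E
```

```text
[ 0.44713465 -0.37824317  0.20416802] 1.0693826095855505 [ 0.01092909 -0.00833915 -0.9999055 ]
[0.0027, 0.0227, 0.002, 0.002, -0.001, -0.0]
[0.0028, 0.0228, 0.0019, 0.002, -0.001, -0.0]
[0.0027, 0.0227, 0.0018, 0.002, -0.001, -0.0]
[0.0028, 0.0228, 0.0018, 0.002, -0.001, -0.0]
[0.0028, 0.0228, 0.0018, 0.002, -0.001, -0.0]
[0.0027, 0.0227, 0.0017, 0.002, -0.001, -0.0]
[0.0028, 0.0228, 0.0016, 0.002, -0.001, -0.0]
[0.0027, 0.0227, 0.0017, 0.002, -0.001, -0.0]
```

View pics/w1.png

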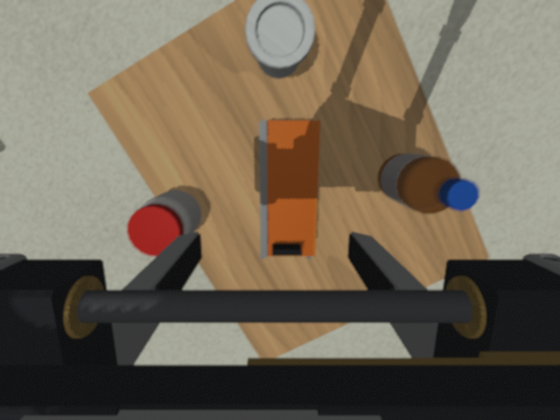

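```bash
cat > ref.py <<'E'
from g import *
import m1
W=cam('pics/w1.npz')
c=cv2.imread('pics/w1.png')[100:280,230:350]; cv2.imwrite('pics/w1c.png',cv2.resize(c,None,fx=3.3,fy=3.3,interpolation=cv2.INTER_CUBIC))
E
python3 ref.py >/dev/null
```

```text
(no output)
```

View pics/w1c.png

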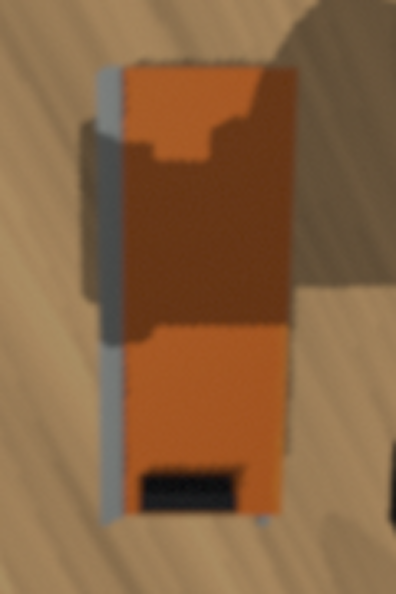

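```bash
cat > ref.py <<'E'
from g import *
import m1
W=cam('pics/w1.npz')
w=lambda *c:pick(c,3.3,230,100)
ob=[(W,(78,35,53),w(281,515)),(W,(-78,35,53),w(298,69)),(W,(-78,-28.5,57),w(98,69)),(W,(78,-28.5,57),w(101,520))]
x,r=fit(ob,[.446,-.353,-.49,0],True);print('tinW',x.round(4));print(r.round(2).tolist())
x,r=fit(ob,[.446,-.353,-.49]);print('tinW0',x.round(4));print(r.round(2).tolist())
x,r=fit(ob+m1.tin[:-1],[.446,-.353,-.49,0],True);print('all',x.round(4));print(r.round(2).tolist())
E
python3 ref.py |tail -6
```

```text
tinW [ 4.448e-01 -3.544e-01 -5.014e-01  1.000e-04]
[[-0.62, 0.39], [-0.82, -0.05], [0.59, -0.44], [0.86, 0.15]]
tinW0 [ 0.4448 -0.3544 -0.5013]
[[-0.63, 0.37], [-0.83, -0.04], [0.6, -0.42], [0.87, 0.13]]
all [ 0.4451 -0.3542 -0.4991  0.0027]
[[0.08, 1.31], [-0.32, -0.11], [0.61, -0.36], [1.19, 1.2], [-0.19, -0.65], [-0.09, 0.03], [0.6, 0.48], [0.37, 0.61], [0.5, -0.29], [0.28, -0.29], [-1.07, 0.66], [-1.0, 0.51], [-0.38, 0.71], [-0.56, 1.04]]
```

```bash
python3 - <<'E'
from g import *
r,p,Rc=rows([.445,-.354,.023],down(1.072),7)
for x in r: print(x)
E
```

```text
[0.0029, 0.0258, 0.0023, 0.002, -0.0, -0.0]
[0.003, 0.0259, 0.0022, 0.002, -0.0, -0.0]
[0.0029, 0.0259, 0.0022, 0.002, -0.0, -0.0]
[0.003, 0.0258, 0.0021, 0.002, -0.0, -0.0]
[0.0029, 0.0259, 0.0021, 0.002, -0.0, -0.0]
[0.003, 0.0259, 0.002, 0.002, -0.0, -0.0]
[0.0029, 0.0258, 0.002, 0.002, -0.0, -0.0]
```

arm_command:
  steps:
    - [[0.005, 0.02, 0.004, 0.004, 0, 0], [0.005, 0.024, 0.004, 0.004, 0, 0], [0.005, 0.024, 0.004, 0.003, 0, 0], [0.005, 0.024, 0.003, 0.003, 0, 0], [0, 0.022, 0, 0, 0, 0], [0, 0.022, 0, 0, 0, 0], [0, 0, 0, 0, 0, 0], [0, 0, 0, 0, 0, 0]]

```text
t: 3.2
ee_pos: [0.4431, -0.3545, 0.0616]
tool_rot: [-0.608, -0.358, 0.36, 0.61]
ft_force: [0.6, -0.1, 0.2]
finger_gap: 1.003
```

```bash
python3 - <<'E'
from g import *
p,r,o=state();m=r.as_matrix();print(p,np.arctan2(m[1,0],m[0,0]),m[:,1])
r,p,Rc=rows([.445,-.354,.023],down(1.072),4)
for x in r: print(x)
E
```

```text
[ 0.44312749 -0.35449815  0.06163642] 1.0660264945347082 [-0.00446062  0.00127708 -0.99998924]
[0.0003, 0.0097, -0.0004, -0.001, -0.001, -0.0]
[0.0004, 0.0096, -0.0004, -0.001, -0.001, -0.0]
[0.0003, 0.0097, -0.0004, -0.001, -0.001, -0.0]
[0.0004, 0.0096, -0.0003, -0.001, -0.001, -0.0]
```

arm_command:
  steps:
    - [[0, 0.01, 0, -0.001, -0.001, 0], [0, 0.01, 0, -0.001, -0.001, 0], [0.001, 0.01, -0.001, -0.001, -0.002, 0], [0.001, 0.009, -0.001, -0.001, -0.002, 0], [0, 0.003, 0, 0, 0, 0], [0, 0, 0, 0, 0, 0], [0, 0, 0, 0, 0, 0], [0, 0, 0, 0, 0, 0]]

```text
t: 4.2
ee_pos: [0.4471, -0.3548, 0.0187]
tool_rot: [0.609, 0.361, -0.361, -0.606]
ft_force: [0.5, 0.0, -0.6]
finger_gap: 0.999
```

arm_command:
  steps:
    - [[0, 0, 0, 0, 0, 0], [0, 0, 0, 0, 0, 0], [0, 0, 0, 0, 0, 0], [0, 0, 0, 0, 0, 0], [0, 0, 0, 0, 0, 0], [0, 0, 0, 0, 0, 0], [0, 0, 0, 0, 0, 0], [0, 0, 0, 0, 0, 0]]
  grip: -1

```text
t: 5.2
ee_pos: [0.4476, -0.3541, 0.0192]
tool_rot: [0.609, 0.361, -0.36, -0.607]
ft_force: [0.6, 1.7, -0.4]
finger_gap: 0.689
```

```bash
python3 - <<'E'
from g import *
save('wrist','w2');save('side','s2')
p,r,o=state();m=r.as_matrix();print(p,np.arctan2(m[1,0],m[0,0]),m[:,1],o['finger_gap']*94,o['ft_force'])
a=cv2.imread('pics/s2.png')[260:420,230:430]
b=cv2.imread('pics/w2.png')
cv2.imwrite('pics/d2.png',np.hstack([cv2.resize(a,(525,420),interpolation=cv2.INTER_CUBIC),cv2.resize(b,(275,206))[:0] if 0 else np.vstack([cv2.resize(b,(275,206)),np.zeros((214,275,3),np.uint8)])]))
E
```

```text
[ 0.44763994 -0.35405743  0.01916589] 1.0713825154523233 [ 0.0033477  -0.00243067 -0.99999144] 64.98817289581481 [0.35492228 0.42916947 0.23196086]
```

View pics/d2.png

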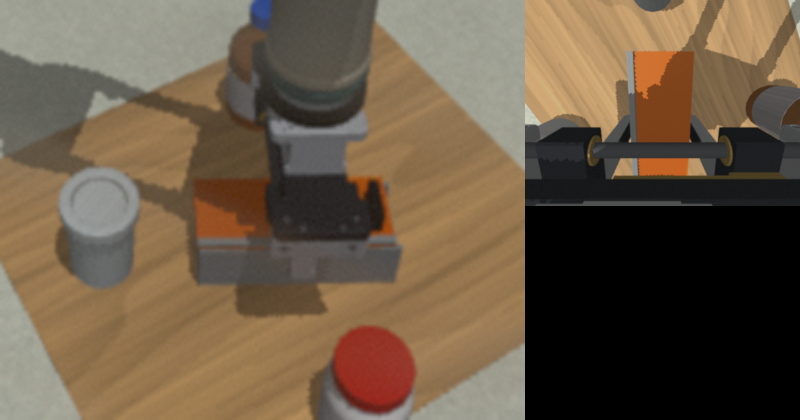

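arm_command:
  steps:
    - [[0, -0.005, 0, 0, 0, 0], [0, -0.01, 0, 0, 0, 0], [0, -0.02, 0, 0, 0, 0], [0, -0.03, 0, 0, 0, 0], [0, -0.035, 0, 0, 0, 0], [0, -0.04, 0, 0, 0, 0], [0, -0.03, 0, 0, 0, 0], [0, -0.02, 0, 0, 0, 0]]

```text
t: 6.3
ee_pos: [0.4424, -0.3512, 0.2114]
tool_rot: [-0.605, -0.359, 0.363, 0.611]
ft_force: [0.3, -0.8, -5.3]
finger_gap: 0.691
```

```bash
python3 - <<'E'
from g import *
save('wrist','w3');save('side','s3')
p,r,o=state();m=r.as_matrix();print(p,np.arctan2(m[1,0],m[0,0]),m[:,1],o['finger_gap']*94,o['ft_force'])
a=cv2.imread('pics/s3.png')[160:360,230:480]
b=cv2.imread('pics/w3.png')
cv2.imwrite('pics/d3.png',np.hstack([cv2.resize(a,(525,420),interpolation=cv2.INTER_CUBIC),np.vstack([cv2.resize(b,(275,206)),np.zeros((214,275,3),np.uint8)])]))
print(stw(-89,0,230), stw(0,0,230))
rr,p,Rc=rows(stw(-89,0,230),down(.5298),16)
for x in rr: print(x)
E
```

```text
[ 0.44349863 -0.35220872  0.21246139] 1.0723228621875145 [-0.00631805  0.00241048 -0.99997714] 64.61260501195223 [ 1.41410394 -1.07275313 -5.97629356]
[0.58462317 0.27209899 0.23      ] [0.6296 0.1953 0.23  ]
[0.0385, -0.0011, 0.0109, -0.0, 0.034, -0.0]
[0.0381, -0.0011, 0.0122, -0.0, 0.034, -0.0]
[0.0377, -0.0011, 0.0135, -0.0, 0.034, -0.0]
[0.0372, -0.001, 0.0148, -0.0, 0.034, -0.0]
[0.0366, -0.0011, 0.016, -0.0, 0.034, -0.0]
[0.0361, -0.001, 0.0173, -0.0, 0.034, -0.0]
[0.0355, -0.0011, 0.0185, -0.0, 0.034, -0.0]
[0.0348, -0.001, 0.0197, -0.0, 0.034, -0.0]
[0.0341, -0.0011, 0.0208, -0.0, 0.034, -0.0]
[0.0334, -0.001, 0.022, -0.0, 0.034, -0.0]
[0.0326, -0.0011, 0.0231, -0.0, 0.034, -0.0]
[0.0318, -0.001, 0.0242, -0.0, 0.034, -0.0]
[0.031, -0.0011, 0.0253, -0.0, 0.034, -0.0]
[0.0301, -0.001, 0.0264, -0.0, 0.034, -0.0]
[0.0293, -0.0011, 0.0273, -0.0, 0.034, -0.0]
[0.0283, -0.001, 0.0283, -0.0, 0.034, -0.0]
```

View pics/d3.png

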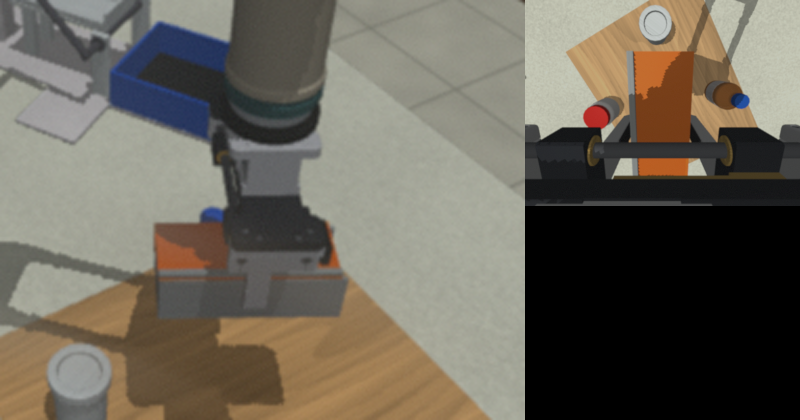

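```bash
cat >> g.py <<'E'
def wrows(target,Rt,w,p=None,Rc=None):
    if p is None: p,Rc,_=state()
    w=np.array(w,float); w/=w.sum(); d=(Rc.inv()*Rt).as_rotvec(); tot=np.array(target)-p; p0=p.copy();R0=Rc;cum=0;out=[]
    for wi in w:
        cum+=wi; goal=p0+tot*cum
        row=np.r_[Rc.inv().apply(goal-p).round(3),(d*wi).round(3)]
        out.append(row.tolist()); p=p+Rc.apply(row[:3]); Rc=Rc*R.from_rotvec(row[3:])
    for i in range(0,len(out),8): print('[['+', '.join(str(x) for x in out[i:i+8])+']]')
E
python3 - <<'E'
from g import *
wrows(stw(-89,0,230),down(.5298),[.3,.6,.9]+[1]*16+[.9,.6,.3,.15,.05])
E
```

```text
[[[0.009, -0.0, 0.003, -0.0, 0.008, -0.0], [0.019, -0.001, 0.005, -0.0, 0.016, -0.0], [0.028, -0.001, 0.009, -0.0, 0.025, -0.0], [0.03, -0.0, 0.01, -0.0, 0.027, -0.0], [0.031, -0.001, 0.011, -0.0, 0.027, -0.0], [0.03, -0.001, 0.012, -0.0, 0.027, -0.0], [0.029, -0.001, 0.013, -0.0, 0.027, -0.0], [0.03, -0.001, 0.014, -0.0, 0.027, -0.0]]]
[[[0.029, -0.001, 0.014, -0.0, 0.027, -0.0], [0.028, -0.001, 0.015, -0.0, 0.027, -0.0], [0.028, -0.0, 0.016, -0.0, 0.027, -0.0], [0.028, -0.001, 0.017, -0.0, 0.027, -0.0], [0.027, -0.001, 0.017, -0.0, 0.027, -0.0], [0.027, -0.001, 0.018, -0.0, 0.027, -0.0], [0.026, -0.001, 0.019, -0.0, 0.027, -0.0], [0.026, -0.001, 0.02, -0.0, 0.027, -0.0]]]
[[[0.025, -0.001, 0.02, -0.0, 0.027, -0.0], [0.025, -0.0, 0.021, -0.0, 0.027, -0.0], [0.024, -0.001, 0.021, -0.0, 0.027, -0.0], [0.021, -0.001, 0.02, -0.0, 0.025, -0.0], [0.014, -0.0, 0.014, -0.0, 0.016, -0.0], [0.007, -0.001, 0.007, -0.0, 0.008, -0.0], [0.003, 0.0, 0.003, -0.0, 0.004, -0.0], [0.001, 0.0, 0.002, -0.0, 0.001, -0.0]]]
```

arm_command:
  steps:
    - [[0.009, 0, 0.003, 0, 0.008, 0], [0.019, -0.001, 0.005, 0, 0.016, 0], [0.028, -0.001, 0.009, 0, 0.025, 0], [0.03, -0.001, 0.01, 0, 0.027, 0], [0.031, -0.001, 0.011, 0, 0.027, 0], [0.03, -0.001, 0.012, 0, 0.027, 0], [0.029, -0.001, 0.013, 0, 0.027, 0], [0.03, -0.001, 0.014, 0, 0.027, 0]]

```text
t: 7.4
ee_pos: [0.4864, -0.1245, 0.2087]
tool_rot: [-0.631, -0.294, 0.306, 0.65]
ft_force: [0.2, 0.2, -5.8]
finger_gap: 0.691
```

```bash
python3 - <<'E'
from g import *
print(state()[0],state()[1].as_matrix()[:,1])
wrows(stw(-89,0,230),down(.5298),[1]*11+[.9,.6,.3,.15,.05])
E
```

```text
[ 0.48637179 -0.12446213  0.20870516] [-0.02581948  0.01750142 -0.99951341]
[[[0.028, -0.001, 0.014, -0.002, 0.027, -0.001], [0.028, -0.002, 0.014, -0.002, 0.027, -0.001], [0.028, -0.001, 0.016, -0.002, 0.027, -0.001], [0.027, -0.001, 0.016, -0.002, 0.027, -0.001], [0.026, -0.002, 0.016, -0.002, 0.027, -0.001], [0.027, -0.001, 0.018, -0.002, 0.027, -0.001], [0.025, -0.001, 0.018, -0.002, 0.027, -0.001], [0.025, -0.001, 0.019, -0.002, 0.027, -0.001]]]
[[[0.025, -0.002, 0.019, -0.002, 0.027, -0.001], [0.024, -0.001, 0.02, -0.002, 0.027, -0.001], [0.024, -0.002, 0.021, -0.002, 0.027, -0.001], [0.021, -0.001, 0.019, -0.002, 0.024, -0.001], [0.013, -0.001, 0.014, -0.001, 0.016, -0.0], [0.007, -0.0, 0.006, -0.001, 0.008, -0.0], [0.003, -0.0, 0.004, -0.0, 0.004, -0.0], [0.001, -0.0, 0.001, -0.0, 0.001, -0.0]]]
```

arm_command:
  steps:
    - [[0.028, -0.002, 0.014, -0.003, 0.027, -0.001], [0.028, -0.003, 0.014, -0.003, 0.027, -0.001], [0.028, -0.002, 0.016, -0.003, 0.027, -0.001], [0.027, -0.002, 0.016, -0.003, 0.027, -0.001], [0.026, -0.002, 0.016, -0.003, 0.027, -0.001], [0.027, -0.002, 0.018, -0.003, 0.027, -0.001], [0.025, -0.002, 0.018, -0.003, 0.027, -0.001], [0.025, -0.002, 0.019, -0.003, 0.027, -0.001]]

```text
t: 8.4
ee_pos: [0.5372, 0.1331, 0.2156]
tool_rot: [-0.663, -0.218, 0.235, 0.676]
ft_force: [0.2, -0.3, -5.8]
finger_gap: 0.689
```

```bash
python3 - <<'E'
from g import *
print(state()[0],state()[1].as_matrix()[:,1])
wrows(stw(-89,0,230),down(.5298),[1,1,1,.9,.6,.3,.15,.05])
E
```

```text
[0.53718041 0.13307759 0.21555485] [-0.02879118  0.00925698 -0.99954258]
[[[0.024, -0.003, 0.016, -0.005, 0.025, -0.004], [0.024, -0.003, 0.017, -0.005, 0.025, -0.004], [0.024, -0.003, 0.018, -0.005, 0.025, -0.004], [0.021, -0.002, 0.016, -0.004, 0.022, -0.003], [0.013, -0.002, 0.011, -0.003, 0.015, -0.002], [0.007, -0.001, 0.006, -0.001, 0.007, -0.001], [0.003, -0.0, 0.003, -0.001, 0.004, -0.001], [0.002, -0.0, 0.001, -0.0, 0.001, -0.0]]]
```

arm_command:
  steps:
    - [[0.022, -0.003, 0.015, -0.005, 0.024, -0.004], [0.022, -0.003, 0.015, -0.005, 0.024, -0.004], [0.022, -0.003, 0.015, -0.005, 0.023, -0.004], [0.018, -0.003, 0.014, -0.004, 0.02, -0.003], [0.01, -0.002, 0.009, -0.003, 0.012, -0.002], [0.005, -0.001, 0.004, -0.001, 0.005, -0.001], [0.002, 0, 0.002, 0, 0.002, 0], [0, 0, 0, 0, 0, 0]]

```text
t: 9.4
ee_pos: [0.5646, 0.2027, 0.2272]
tool_rot: [0.716, 0.173, -0.216, -0.641]
ft_force: [0.7, -2.6, 1.6]
finger_gap: 0.744
```

```bash
python3 - <<'E'
from g import *
for n in ['side','top','wrist']: save(n,n+'4')
p,r,o=state();m=r.as_matrix();print(p,wst(p),np.arctan2(m[1,0],m[0,0]),m[:,1],o['ft_force'])
wrows(stw(-89,0,230),down(.5298),[1,1,1,.9,.6,.3,.15,.05])
a=cv2.imread('pics/side4.png')[60:240,170:370]; b=cv2.imread('pics/top4.png')[110:240,95:295]
cv2.imwrite('pics/d4.png',np.hstack([cv2.resize(a,(400,360)),cv2.resize(b,(400,260))[:260].copy() if 0 else np.vstack([cv2.resize(b,(400,260)),np.zeros((100,400,3),np.uint8)])]))
E
```

```text
[0.56453454 0.20299272 0.22707958] [-39.51945331 -52.25806388 227.07957897] 0.5536077663916615 [-0.02974957 -0.11769211 -0.99260442] [ 1.70870913 -3.30492891  1.58222587]
[[[0.011, -0.002, 0.009, 0.017, 0.005, -0.017], [0.01, -0.002, 0.01, 0.017, 0.005, -0.017], [0.011, -0.002, 0.01, 0.017, 0.005, -0.017], [0.009, -0.001, 0.008, 0.015, 0.005, -0.016], [0.007, -0.001, 0.006, 0.01, 0.003, -0.01], [0.003, 0.0, 0.003, 0.005, 0.002, -0.005], [0.001, -0.0, 0.002, 0.003, 0.001, -0.003], [0.001, -0.0, 0.0, 0.001, 0.0, -0.001]]]
```

View pics/d4.png

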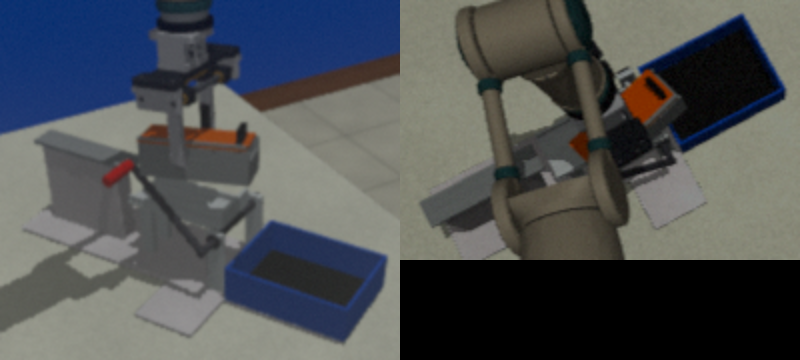

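View pics/wrist4.png

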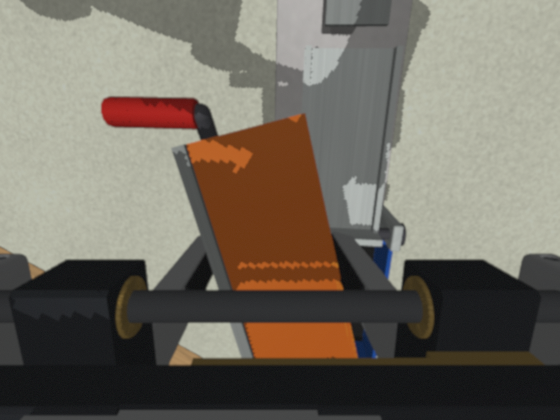

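```bash
python3 - <<'E'
import cv2,numpy as np
a=cv2.imread('pics/side4.png')[110:170,225:315]; cv2.imwrite('pics/e1.png',cv2.resize(a,None,fx=8,fy=8,interpolation=cv2.INTER_CUBIC))
a=cv2.imread('pics/top4.png')[135:205,170:245]; cv2.imwrite('pics/e2.png',cv2.resize(a,None,fx=8,fy=8,interpolation=cv2.INTER_CUBIC))
a=cv2.imread('pics/wrist4.png')[80:370,90:410]; cv2.imwrite('pics/e3.png',cv2.resize(a,None,fx=2,fy=2,interpolation=cv2.INTER_CUBIC))
E
```

```text
(no output)
```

View pics/e1.png

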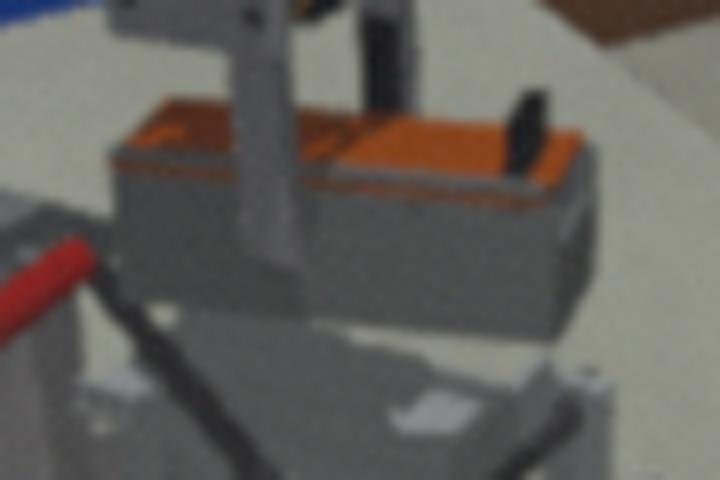

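View pics/e2.png

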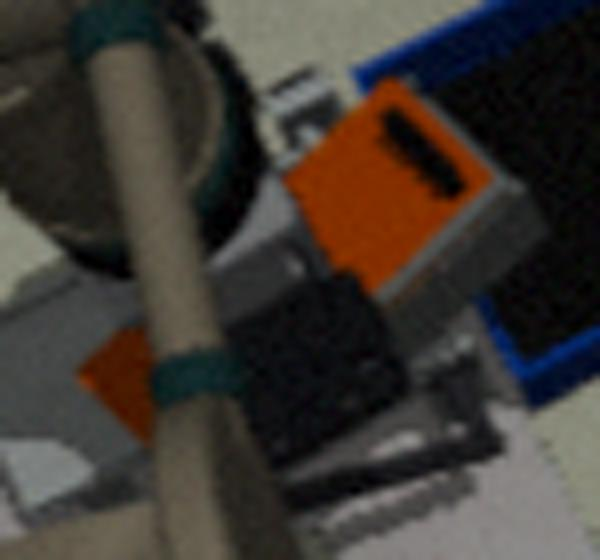

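View pics/e3.png

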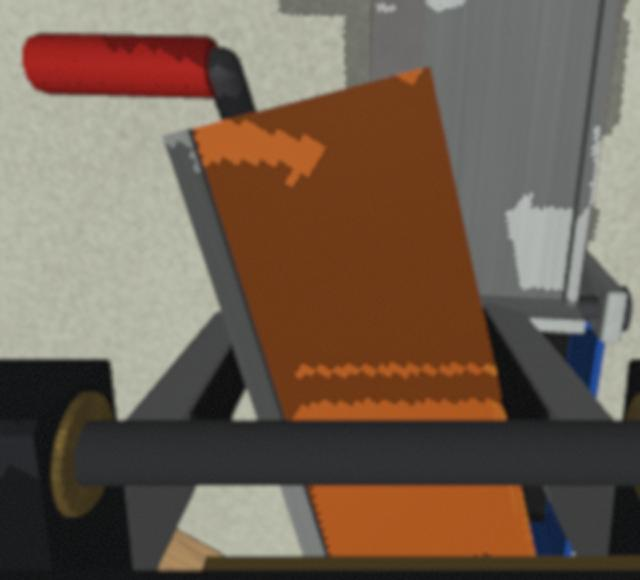

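```bash
python3 - <<'E'
from g import *
p,r,o=state(); print(o['t'])
wrows(stw(5,-52,257),r,[.3,.6,1,1,.8,.4,.2,0])
E
```

```text
9.55
[[[-0.0, -0.002, -0.003, 0.0, 0.0, 0.0], [-0.001, -0.003, -0.007, 0.0, 0.0, 0.0], [-0.001, -0.006, -0.011, 0.0, 0.0, 0.0], [-0.0, -0.006, -0.011, 0.0, 0.0, 0.0], [-0.001, -0.005, -0.008, 0.0, 0.0, 0.0], [-0.0, -0.003, -0.005, 0.0, 0.0, 0.0], [-0.0, -0.001, -0.002, 0.0, 0.0, 0.0], [-0.0, 0.0, 0.0, 0.0, 0.0, 0.0]]]
```

arm_command:
  steps:
    - [[0, -0.002, -0.003, 0, 0, 0], [-0.001, -0.003, -0.007, 0, 0, 0], [-0.001, -0.006, -0.011, 0, 0, 0], [0, -0.006, -0.011, 0, 0, 0], [-0.001, -0.005, -0.008, 0, 0, 0], [0, -0.003, -0.005, 0, 0, 0], [0, -0.001, -0.002, 0, 0, 0], [0, 0, 0, 0, 0, 0]]

```text
t: 10.55
ee_pos: [0.5874, 0.1646, 0.2547]
tool_rot: [0.713, 0.17, -0.217, -0.644]
ft_force: [-0.3, 1.0, -5.2]
finger_gap: 0.74
```

```bash
python3 - <<'E'
from g import *
for n in ['side','top','wrist']: save(n,n+'5')
p,r,o=state();m=r.as_matrix();print(p,wst(p),np.arctan2(m[1,0],m[0,0]),m[:,1],o['ft_force'],o['finger_gap']*94)
import cv2
a=cv2.imread('pics/side5.png')[70:170,225:345]; cv2.imwrite('pics/e1.png',cv2.resize(a,None,fx=6,fy=6,interpolation=cv2.INTER_CUBIC))
a=cv2.imread('pics/wrist5.png')[80:370,90:410]; cv2.imwrite('pics/e3.png',cv2.resize(a,None,fx=2,fy=2,interpolation=cv2.INTER_CUBIC))
E
```

```text
[0.5871342  0.16486029 0.25451904] [  4.80631338 -52.02709766 254.51904364] 0.5533576860658856 [-0.03754069 -0.11245843 -0.99294703] [ 0.32974926 -0.92538118 -5.56675457] 70.2942357998059
```

View pics/e1.png

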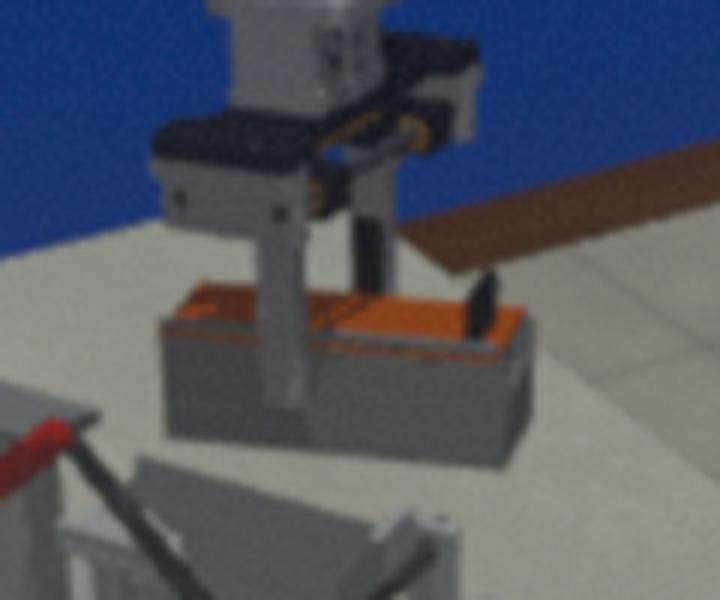

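View pics/e3.png

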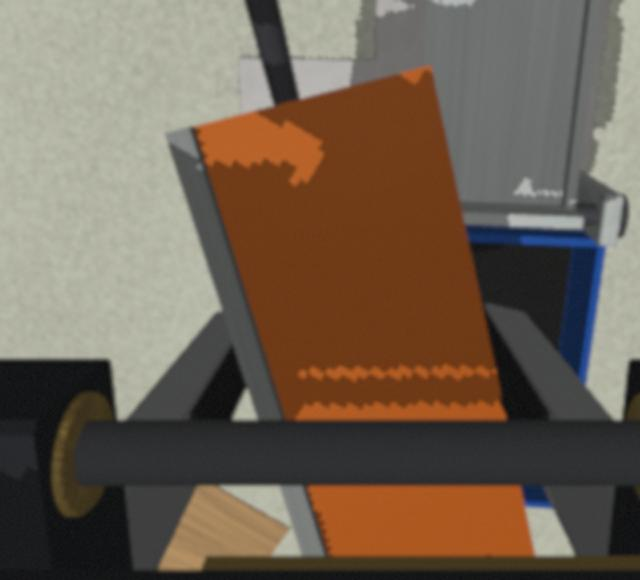

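```bash
python3 - <<'E'
import cv2
a=cv2.imread('pics/top5.png')[125:225,170:290]; cv2.imwrite('pics/e2.png',cv2.resize(a,None,fx=6,fy=6,interpolation=cv2.INTER_CUBIC))
E
```

```text
(no output)
```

View pics/e2.png

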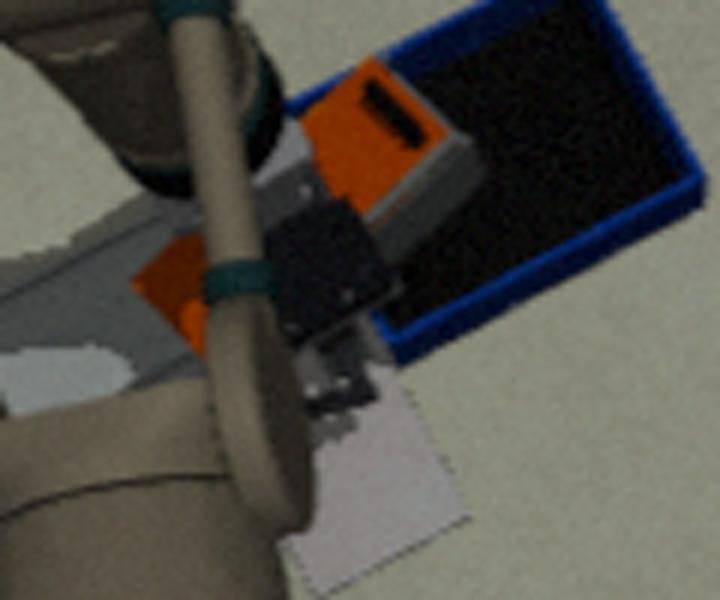

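```bash
cat > fit6.py <<'E'
from g import *
def fit6(obs,p0):
    def f(q):
        Rm=R.from_rotvec(q[3:]).as_matrix()
        return np.concatenate([proj(c,Rm@(np.array(L)/1000)+q[:3])[0]-uv for c,L,uv in obs])
    s=least_squares(f,p0,loss='soft_l1'); return s.x,np.array(f(s.x)).reshape(-1,2)
E
python3 - <<'E'
from fit6 import *
W=cam('pics/wrist5.npz');S=cam('pics/side5.npz');T=cam('pics/top5.npz')
s=lambda *c:pick(c,6,225,70); w=lambda *c:pick(c,2,90,80); t=lambda *c:pick(c,6,170,125)
A=(78,35,53);B=(-78,35,53);C=(-78,-28.5,57);D=(78,-28.5,57)
ob=[(S,(80,-31,0),s(503,467)),(S,(-80,-31,0),s(168,437)),(S,A,s(527,308)),(S,B,s(203,285)),(S,C,s(165,318)),(S,(80,31,0),s(530,415)),
(W,B,w(432,66)),(W,C,w(168,135)),(T,A,t(371,58)),(T,B,t(132,282)),(T,D,t(470,143)),(T,(80,-31,0),t(478,190))]
for y0 in [-.8]:
    x,r=fit6(ob,[.587,.165,.235,0,0,y0])
    Rt=R.from_rotvec(x[3:]); m=Rt.as_matrix()
    print(x[:3].round(4),wst(x[:3]).round(1),'yaw-st',np.arctan2(m[1,0],m[0,0])-ST[2],'xz',m[2,0],'yz',m[2,1]);print(r.round(1).tolist())
p,Rc,o=state()
rel=Rc.inv()*Rt; print('tin in tool', Rc.inv().apply(x[:3]-p).round(4), rel.as_matrix().round(3).tolist())
np.savez('pics/rel.npz',rel=rel.as_quat(),pos=Rc.inv().apply(x[:3]-p))
E
```

```text
[0.5888 0.1566 0.2373] [ 12.8 -54.8 237.3] yaw-st 0.27019551223656235 xz 0.047315782789267465 yz -0.11660928477044148
[[-0.7, 0.7], [-1.5, 0.9], [-0.1, -0.4], [-0.3, -0.3], [-1.3, 0.8], [-0.4, 0.5], [0.3, 1.0], [-0.3, -0.2], [-0.9, -0.6], [-1.5, 0.1], [-2.6, -0.3], [0.7, -1.5]]
tin in tool [-0.0014  0.018  -0.0066] [[0.239, 0.971, 0.011], [0.004, 0.01, -1.0], [-0.971, 0.239, -0.002]]
```

```bash
cat >> g.py <<'E'
def tool_for_tin(xs,ys,z,dyaw=0.241,off=(-.0014,.018,-.0066),yawst=0.0):
    # tin pose in station -> TCP target
    yaw=ST[2]+yawst
    # tool jaw yaw: tin x in tool=(sin d,0,-cos d)
    Rt=down(yaw+np.pi/2-dyaw)
    return stw(xs,ys,z)-Rt.apply(off),Rt
E
python3 - <<'E'
from g import *
P,Rt=tool_for_tin(13,0,245)
print(P,wst(P),Rt.apply([np.sin(.241),0,-np.cos(.241)]),[np.cos(ST[2]),np.sin(ST[2])])
wrows(P,Rt,[.3,.7,1,1,.7,.3,.1,0])
E
```

```text
[0.635632   0.19080756 0.263     ] [  6.92488479   2.93478708 263.        ] [ 0.5053576  -0.86291002  0.        ] [np.float64(0.5053576000391616), np.float64(-0.8629100162141234)]
[[[0.004, -0.001, -0.0, 0.006, 0.02, -0.006], [0.009, -0.002, -0.001, 0.015, 0.046, -0.014], [0.013, -0.003, -0.0, 0.021, 0.065, -0.02], [0.014, -0.003, 0.001, 0.021, 0.065, -0.02], [0.009, -0.001, 0.001, 0.015, 0.046, -0.014], [0.004, -0.001, 0.001, 0.006, 0.02, -0.006], [0.001, -0.0, -0.0, 0.002, 0.007, -0.002], [0.0, -0.0, -0.0, 0.0, 0.0, -0.0]]]
```

arm_command:
  steps:
    - [[0.004, -0.001, 0, 0.006, 0.02, -0.006], [0.009, -0.002, -0.001, 0.015, 0.046, -0.014], [0.013, -0.003, 0, 0.021, 0.065, -0.02], [0.014, -0.003, 0.001, 0.021, 0.065, -0.02], [0.009, -0.001, 0.001, 0.015, 0.046, -0.014], [0.004, -0.001, 0.001, 0.006, 0.02, -0.006], [0.001, 0, 0, 0.002, 0.007, -0.002], [0, 0, 0, 0, 0, 0]]

```text
t: 11.7
ee_pos: [0.636, 0.1925, 0.2618]
tool_rot: [-0.7, -0.098, 0.098, 0.701]
ft_force: [0.0, -0.4, -6.5]
finger_gap: 0.743
```

```bash
python3 - <<'E'
from g import *
p,r,o=state();m=r.as_matrix();print(p,wst(p),np.arctan2(m[1,0],m[0,0]),m[:,1],o['finger_gap']*94)
P,Rt=tool_for_tin(-91,0,245)
wrows(P,Rt,[.3,.7,1,1,.8,.5,.2,0.1])
E
```

```text
[0.63601665 0.19249058 0.26181911] [  5.66697461   4.11722978 261.81911315] 0.2776310008150253 [ 5.84322977e-04  1.48849142e-03 -9.99998721e-01] 69.88840815032185
[[[-0.002, -0.0, 0.006, -0.0, -0.001, 0.0], [-0.004, -0.0, 0.016, -0.0, -0.002, 0.0], [-0.006, -0.0, 0.021, -0.0, -0.002, 0.0], [-0.005, -0.001, 0.022, -0.0, -0.002, 0.0], [-0.005, 0.0, 0.017, -0.0, -0.002, 0.0], [-0.003, -0.0, 0.011, -0.0, -0.001, 0.0], [-0.001, -0.0, 0.004, -0.0, -0.0, 0.0], [-0.0, -0.0, 0.002, -0.0, -0.0, 0.0]]]
```

arm_command:
  steps:
    - [[-0.002, 0, 0.006, 0, -0.001, 0], [-0.004, 0, 0.016, 0, -0.002, 0], [-0.006, 0, 0.021, 0, -0.002, 0], [-0.005, -0.001, 0.022, 0, -0.002, 0], [-0.005, 0, 0.017, 0, -0.002, 0], [-0.003, 0, 0.01, 0, -0.001, 0], [-0.001, 0, 0.003, 0, 0, 0], [0, 0, 0, 0, 0, 0]]

```text
t: 12.7
ee_pos: [0.5788, 0.2844, 0.2635]
tool_rot: [-0.699, -0.103, 0.103, 0.7]
ft_force: [0.1, -0.5, -6.5]
finger_gap: 0.746
```

```bash
python3 - <<'E'
from g import *
for n in ['side','top','wrist']: save(n,n+'6')
p,r,o=state();m=r.as_matrix();print(p,wst(p),np.arctan2(m[1,0],m[0,0]),m[:,1],o['ft_force'],o['finger_gap']*94)
import cv2
a=cv2.imread('pics/side6.png')[70:190,175:325]; cv2.imwrite('pics/e1.png',cv2.resize(a,None,fx=5,fy=5,interpolation=cv2.INTER_CUBIC))
a=cv2.imread('pics/wrist6.png')[30:370,60:480]; cv2.imwrite('pics/e3.png',cv2.resize(a,None,fx=1.7,fy=1.7,interpolation=cv2.INTER_CUBIC))
E
```

```text
[0.57912167 0.28386883 0.26342283] [-101.93654007    1.20067341  263.4228269 ] 0.29104120909833087 [-1.54751893e-04  2.34219923e-03 -9.99997245e-01] [ 0.149747   -0.44035223 -5.64914138] 70.08374000011096
```

View pics/e1.png

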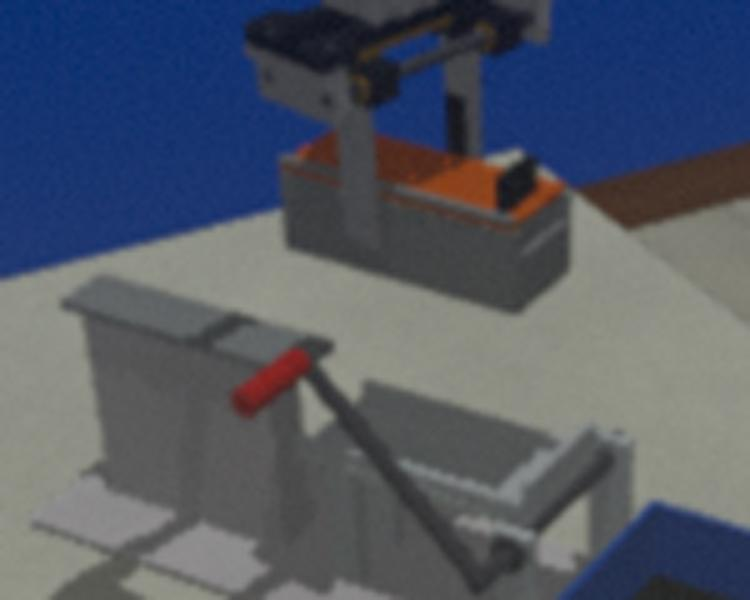

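View pics/e3.png

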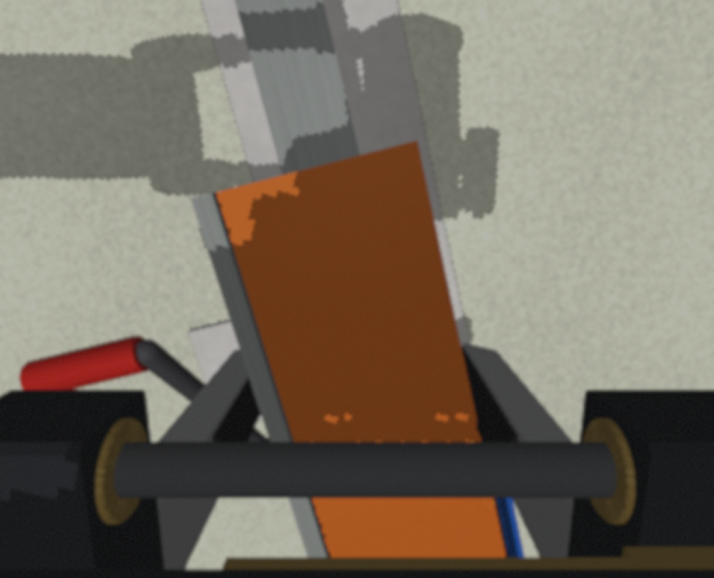

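```bash
python3 - <<'E'
from fit6 import *
W=cam('pics/wrist6.npz');S=cam('pics/side6.npz');T=cam('pics/top6.npz')
s=lambda *c:pick(c,5,175,70); w=lambda *c:pick(c,1.7,60,30)
A=(78,35,53);B=(-78,35,53);C=(-78,-28.5,57);D=(78,-28.5,57)
ob=[(S,(80,-31,0),s(520,311)),(S,(-80,-31,0),s(288,247)),(S,A,s(567,188)),(S,C,s(283,157)),(S,D,s(513,218)),(S,(80,31,0),s(568,268)),
(W,B,w(418,142)),(W,C,w(192,197)),(W,(-78,-22.5,57),w(215,192))]
x,r=fit6(ob,[.579,.284,.245,0,0,-1.04])
Rt=R.from_rotvec(x[3:]); m=Rt.as_matrix()
print(x[:3].round(4),wst(x[:3]).round(1),'yaw-st',np.arctan2(m[1,0],m[0,0])-ST[2],'xz',m[2,0],'yz',m[2,1]);print(r.round(1).tolist())
p,Rc,o=state()
rel=Rc.inv()*Rt; print('tin in tool', Rc.inv().apply(x[:3]-p).round(4), rel.as_matrix().round(3).tolist())
# station check in wrist: ledge corners
print(proj(W,[stw(-178,17,157),stw(-178,-27,157),stw(-115,-104.5,221),stw(-115,-159.5,221)]),)
print((proj(W,[stw(-178,17,157),stw(-178,-27,157),stw(-115,-104.5,221),stw(-115,-159.5,221),stw(-368,17,157),stw(-368,-27,157)])-[60,30])*1.7)
for i in [(x[:3])]: pass
E
```

```text
[0.5793 0.2768 0.2463] [-95.8  -2.2 246.3] yaw-st 0.001644715775162453 xz 0.006527218554272691 yz -0.020581944626545102
[[-1.5, 0.4], [-1.2, 0.6], [0.1, -1.4], [-0.7, 0.4], [-0.5, -0.2], [-0.2, 0.2], [0.3, -0.3], [0.6, 0.4], [-0.5, 0.2]]
tin in tool [-0.0018  0.0171 -0.0068] [[0.238, 0.971, 0.019], [-0.009, 0.022, -1.0], [-0.971, 0.238, 0.014]]
[[271.58731095 127.53481801]
 [226.22732307 138.97912992]
 [140.80141223 241.64346208]
 [ 75.67509536 257.09830403]]
[[ 359.69842862  165.80919062]
 [ 282.58644922  185.26452086]
 [ 137.36240078  359.79388553]
 [  26.64766212  386.06711685]
 [ 262.6923582  -244.13774474]
 [ 172.99581494 -217.32713084]]
```

View pics/wrist6.png

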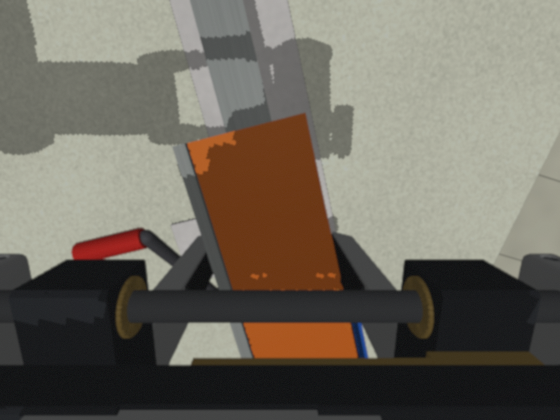

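```bash
python3 - <<'E'
from g import *
P,Rt=tool_for_tin(-90.5,0,165,off=(-.0016,.0175,-.0067))
wrows(P,Rt,[.4,.8,1,1,.8,.5,.2,0.1])
E
```

```text
[[[0.0, 0.007, -0.0, -0.0, 0.0, 0.0], [0.001, 0.013, -0.001, -0.0, 0.0, 0.0], [0.0, 0.017, -0.001, -0.0, 0.0, 0.0], [0.001, 0.017, -0.001, -0.0, 0.0, 0.0], [0.001, 0.013, -0.001, -0.0, 0.0, 0.0], [-0.0, 0.009, -0.001, -0.0, 0.0, 0.0], [0.0, 0.003, 0.0, -0.0, 0.0, 0.0], [0.0, 0.002, 0.0, -0.0, 0.0, 0.0]]]
```

arm_command:
  steps:
    - [[0.001, 0.007, -0.001, 0, 0, 0], [0.001, 0.013, -0.001, 0, 0, 0], [0.001, 0.017, -0.001, 0, 0, 0], [0.001, 0.017, -0.001, 0, 0, 0], [0, 0.013, -0.001, 0, 0, 0], [0, 0.009, 0, 0, 0, 0], [0, 0.003, 0, 0, 0, 0], [0, 0.001, 0, 0, 0, 0]]

```text
t: 13.85
ee_pos: [0.5853, 0.2776, 0.1763]
tool_rot: [-0.699, -0.1, 0.102, 0.7]
ft_force: [0.5, -0.2, -5.8]
finger_gap: 0.739
```

```bash
python3 - <<'E'
from g import *
for n in ['side','wrist']: save(n,n+'7')
p,r,o=state();m=r.as_matrix();print(p,wst(p),np.arctan2(m[1,0],m[0,0]),m[:,1],o['ft_force'],o['finger_gap']*94)
tp=p+r.apply((-.0016,.0175,-.0067)); print('tin est',wst(tp))
P,Rt=tool_for_tin(-90.5,0,111,off=(-.0016,.0175,-.0067))
wrows(P,Rt,[.4,.8,1,1,.8,.5,.2,0.1])
import cv2
a=cv2.imread('pics/side7.png')[100:200,175:325]; cv2.imwrite('pics/e1.png',cv2.resize(a,None,fx=5,fy=5,interpolation=cv2.INTER_CUBIC))
E
```

```text
[0.58541029 0.27759956 0.17660532] [-93.34871782   3.45896047 176.60532186] 0.2875466575801508 [-2.44117626e-03  7.44620088e-04 -9.99996743e-01] [ 0.23102809  0.51200191 -5.66706269] 69.76905894497975
tin est [-87.26101624   0.26814177 159.09936386]
[[[-0.0, 0.004, 0.0, -0.0, -0.0, -0.0], [-0.0, 0.008, 0.001, -0.0, -0.0, -0.0], [-0.0, 0.01, 0.0, -0.0, -0.0, -0.0], [-0.001, 0.01, 0.001, -0.0, -0.0, -0.0], [0.0, 0.008, 0.001, -0.0, -0.0, -0.0], [0.0, 0.005, -0.0, -0.0, -0.0, -0.0], [0.0, 0.002, -0.0, -0.0, -0.0, -0.0], [0.0, 0.001, 0.0, -0.0, -0.0, -0.0]]]
```

View pics/e1.png

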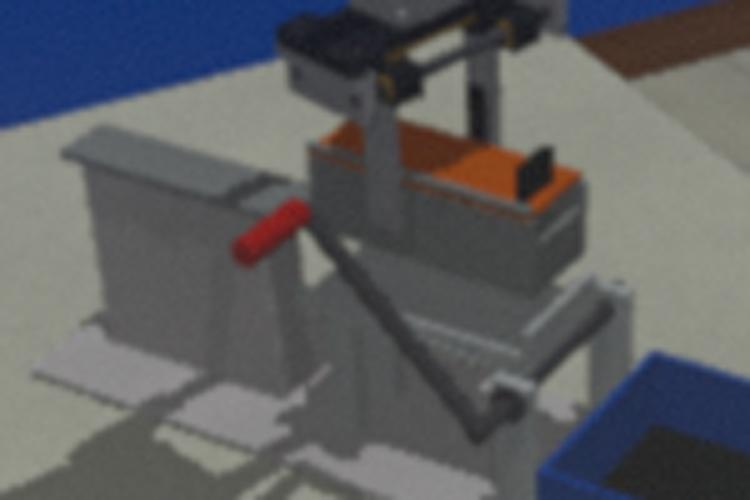

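View pics/wrist7.png

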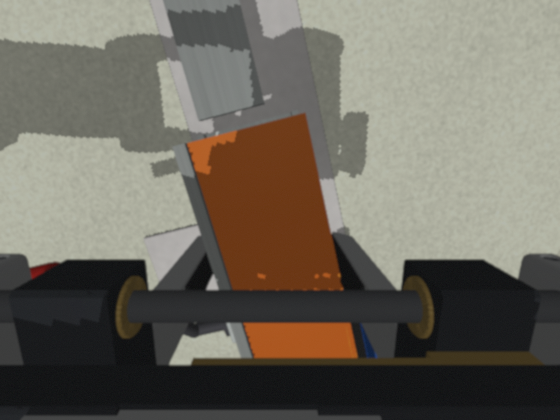

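```bash
python3 - <<'E'
from fit6 import *
W=cam('pics/wrist7.npz')
print(proj(W,[stw(-178,-27,157),stw(-178,17,157)]))
for uv in [(200,121),(262,104.5)]: print(wst(unproj(W,uv,.157)).round(1))
z=.159
print('tin B',wst(unproj(W,(306,113.5),z+.053)).round(1),'C',wst(unproj(W,(175,146),z+.057)).round(1), 'inner',wst(unproj(W,(188,143),z+.055)).round(1))
E
```

```text
[[197.92333478 125.41080149]
 [263.58837692 108.29102544]]
[-180.3  -24.9  157. ]
[-180.5   16.6  157. ]
tin B [-165.    36.2  212. ] C [-165.3  -26.4  216. ] inner [-165.3  -20.7  214. ]
```

arm_command:
  steps:
    - [[-0.001, 0, 0.003, 0, 0, 0], [-0.001, 0.003, 0.002, 0, 0, 0], [0, 0.007, 0, 0, 0, 0], [0, 0.01, 0, 0, 0, 0], [0, 0.01, 0, 0, 0, 0], [0, 0.007, 0, 0, 0, 0], [0, 0.003, 0, 0, 0, 0], [0, 0, 0, 0, 0, 0]]

```text
t: 14.95
ee_pos: [0.5819, 0.2824, 0.1342]
tool_rot: [-0.699, -0.101, 0.102, 0.7]
ft_force: [0.2, -0.6, -6.9]
finger_gap: 0.745
```

```bash
python3 - <<'E'
from g import *
for n in ['side','wrist']: save(n,n+'8')
p,r,o=state();m=r.as_matrix();print(p,wst(p),np.arctan2(m[1,0],m[0,0]),m[:,1],o['ft_force'],o['finger_gap']*94)
tp=p+r.apply((-.0016,.0175,-.0067)); print('tin est',wst(tp))
import cv2
a=cv2.imread('pics/side8.png')[100:200,175:325]; cv2.imwrite('pics/e1.png',cv2.resize(a,None,fx=5,fy=5,interpolation=cv2.INTER_CUBIC))
E
```

```text
[0.58213745 0.28248364 0.13470687] [-99.2172       3.10300475 134.70686895] 0.2879044739455255 [-8.77511139e-04  1.25698400e-03 -9.99998825e-01] [ 0.53209353 -0.05628109 -5.94504716] 69.5521000982588
tin est [-9.31222740e+01 -5.74680359e-02  1.17197920e+02]
```

View pics/e1.png

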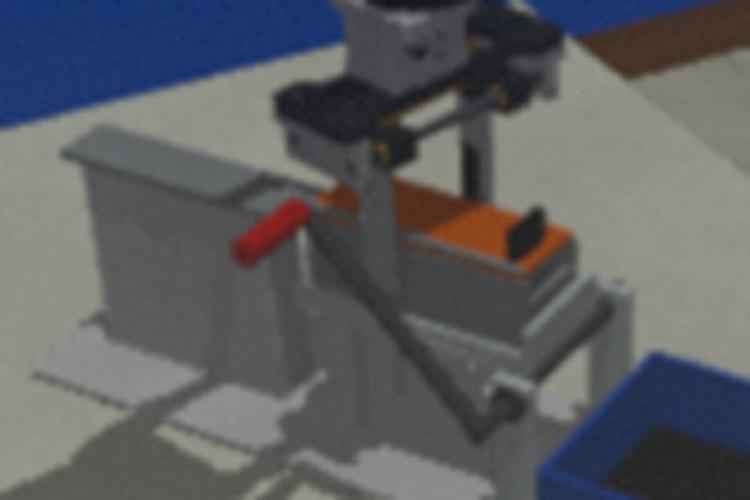

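View pics/wrist8.png

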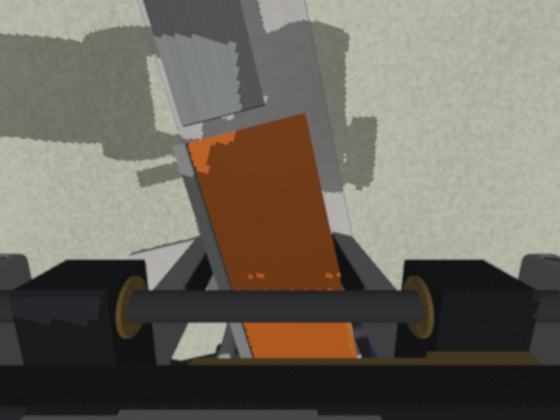

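```bash
python3 - <<'E'
from fit6 import *
W=cam('pics/wrist8.npz')
for uv in [(183,126),(264,105)]: print(wst(unproj(W,uv,.157)).round(1))
z=.117
print('tin B',wst(unproj(W,(306,113.5),z+.053)).round(1),'C',wst(unproj(W,(175,146),z+.057)).round(1), 'inner',wst(unproj(W,(188,143),z+.055)).round(1))
E
```

```text
[-180.9  -25.3  157. ]
[-180.8   17.6  157. ]
tin B [-170.9   35.7  170. ] C [-171.2  -26.9  174. ] inner [-171.2  -21.2  172. ]
```

arm_command:
  steps:
    - [[0, 0.002, 0, 0, 0, 0], [0, 0.003, 0, 0, 0, 0], [0, 0.003, 0, 0, 0, 0], [0, 0.001, 0, 0, 0, 0], [0, 0, 0, 0, 0, 0], [0, 0, 0, 0, 0, 0], [0, 0, 0, 0, 0, 0], [0, 0, 0, 0, 0, 0]]

```text
t: 16.05
ee_pos: [0.5836, 0.2837, 0.1285]
tool_rot: [-0.699, -0.103, 0.1, 0.701]
ft_force: [-1.1, 0.9, -2.1]
finger_gap: 0.737
```

```bash
python3 - <<'E'
from g import *
p,r,o=state();m=r.as_matrix();print(p,wst(p),o['ft_force'],o['wrist_torque'],o['finger_gap']*94)
tp=p+r.apply((-.0016,.0175,-.0067)); print('tin est',wst(tp))
E
```

```text
[0.58356618 0.28368003 0.12852911] [-99.52755529   4.94047765 128.52911118] [-1.0916705   0.94113164 -2.06850498] [-0.08793173  0.02414574 -0.05632606] 69.23302852860463
tin est [-93.42399614   1.88678284 111.00422848]
```

arm_command:
  steps:
    - [[0, 0.002, 0, 0, 0, 0], [0, 0.001, 0, 0, 0, 0], [0, 0, 0, 0, 0, 0], [0, 0, 0, 0, 0, 0], [0, 0, 0, 0, 0, 0], [0, 0, 0, 0, 0, 0], [0, 0, 0, 0, 0, 0], [0, 0, 0, 0, 0, 0]]
  grip: 0.7

```text
t: 17.05
ee_pos: [0.5857, 0.2837, 0.127]
tool_rot: [-0.699, -0.105, 0.098, 0.701]
ft_force: [-0.7, -0.2, -0.4]
finger_gap: 0.852
```

```bash
python3 - <<'E'
from g import *
for n in ['side','wrist']: save(n,n+'9')
p,r,o=state();m=r.as_matrix();print(p,wst(p),o['ft_force'],o['wrist_torque'],o['finger_gap']*94)
import cv2
a=cv2.imread('pics/side9.png')[100:200,175:325]; cv2.imwrite('pics/e1.png',cv2.resize(a,None,fx=5,fy=5,interpolation=cv2.INTER_CUBIC))
E
```

```text
[0.58571679 0.28374328 0.12704173] [-98.49530507   6.82821891 127.04173304] [1.33926485 0.18819366 0.20991681] [-0.01628143 -0.00672476 -0.01834192] 79.57917093569117
```

View pics/e1.png

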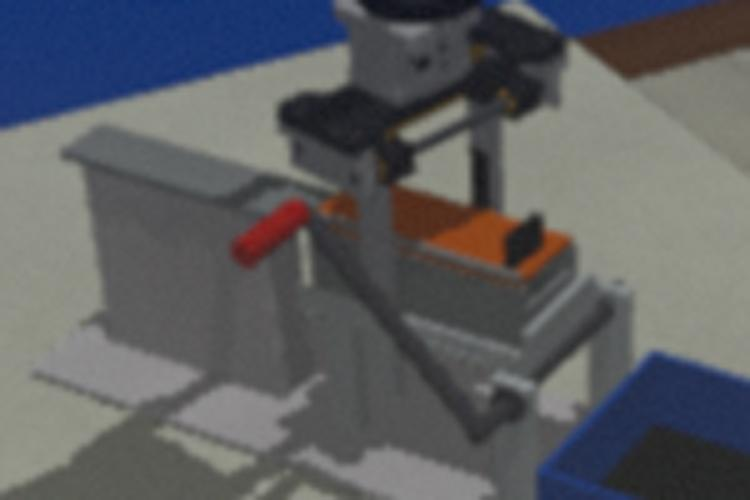

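View pics/wrist9.png

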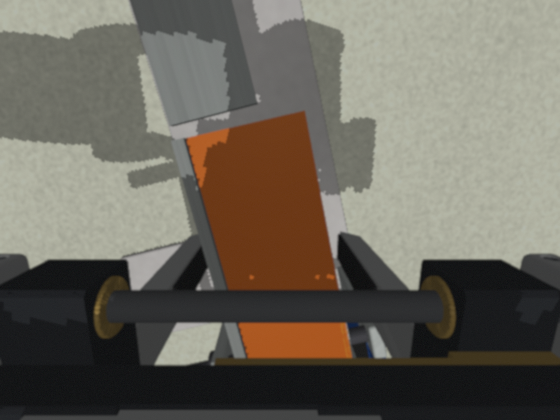

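```bash
python3 - <<'E'
from fit6 import *
W=cam('pics/wrist9.npz')
for uv in [(174,126),(257,103)]: print(wst(unproj(W,uv,.157)).round(1))
z=.110
print('tin B',wst(unproj(W,(304,112),z+.053)).round(1),'C',wst(unproj(W,(174,141),z+.057)).round(1), 'inner',wst(unproj(W,(187,139),z+.055)).round(1),wst(unproj(W,(335,257),z+.053)).round(1))
E
```

```text
[-180.3  -23.8  157. ]
[-180.9   18.1  157. ]
tin B [-171.1   38.4  163. ] C [-172.8  -22.9  167. ] inner [-172.3  -17.4  165. ] [-97.1  38.4 163. ]
```

arm_command:
  steps:
    - [[0, 0, 0, 0, 0, 0], [0, 0, 0, 0, 0, 0], [0, -0.004, 0, 0, 0, 0], [0, -0.012, 0, 0, 0, 0], [0, -0.02, 0, 0, 0, 0], [0, -0.03, 0, 0, 0, 0], [0, -0.03, 0, 0, 0, 0], [0, -0.02, 0, 0, 0, 0]]
  grip: 1

```text
t: 18.15
ee_pos: [0.5842, 0.283, 0.2486]
tool_rot: [-0.699, -0.105, 0.098, 0.701]
ft_force: [0.7, -0.5, -0.3]
finger_gap: 0.999
```

```bash
python3 - <<'E'
from g import *
for n in ['side','wrist']: save(n,n+'10')
p,r,o=state();m=r.as_matrix();print(p,wst(p),o['ft_force'],o['wrist_torque'],o['finger_gap']*94)
wrows(stw(0,1,245),down(.5298),[.4,.8,1,1,.8,.5,.2,0.1])
import cv2
a=cv2.imread('pics/side10.png')[100:200,175:325]; cv2.imwrite('pics/e1.png',cv2.resize(a,None,fx=5,fy=5,interpolation=cv2.INTER_CUBIC))
E
```

```text
[0.58529268 0.28343653 0.24989159] [-98.44492969   6.3072372  249.89158998] [ 1.10401955 -0.47335888 -0.51036815] [-0.11016404  0.03304322 -0.0112342 ] 94.20333146794493
[[[0.002, 0.0, -0.008, -0.0, -0.02, 0.001], [0.002, 0.001, -0.016, -0.0, -0.04, 0.002], [0.003, 0.001, -0.021, -0.0, -0.05, 0.003], [0.001, 0.001, -0.02, -0.0, -0.05, 0.003], [0.001, 0.001, -0.017, -0.0, -0.04, 0.002], [-0.0, 0.001, -0.01, -0.0, -0.025, 0.001], [-0.0, -0.0, -0.004, -0.0, -0.01, 0.001], [-0.0, -0.0, -0.002, -0.0, -0.005, 0.0]]]
```

View pics/e1.png

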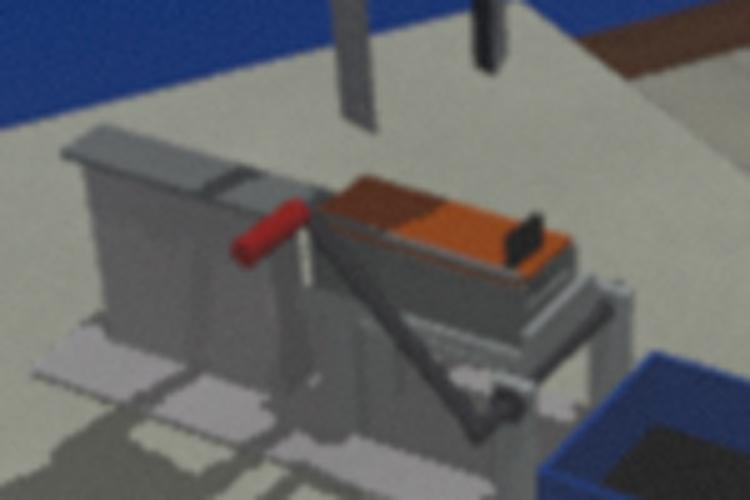

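View pics/wrist10.png

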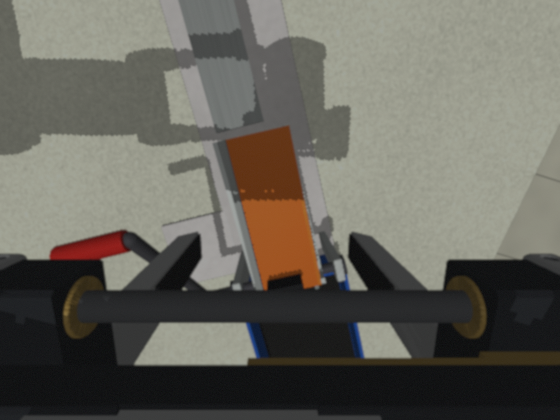

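arm_command:
  steps:
    - [[0.002, 0, -0.008, 0, -0.02, 0], [0.002, 0.001, -0.016, 0, -0.04, 0.002], [0.003, 0.001, -0.021, 0, -0.05, 0.002], [0.001, 0.001, -0.02, 0, -0.05, 0.002], [0.001, 0.001, -0.017, 0, -0.04, 0.002], [0, 0.001, -0.01, 0, -0.025, 0.001], [0, 0, -0.003, 0, -0.01, 0], [0, 0, -0.001, 0, -0.003, 0]]
  grip: -1

```text
t: 19.25
ee_pos: [0.6291, 0.1911, 0.2361]
tool_rot: [-0.682, -0.184, 0.191, 0.682]
ft_force: [0.2, 0.7, -0.1]
finger_gap: 0.188
```

```bash
python3 - <<'E'
from g import *
save('top','top11'); save('wrist','wrist11')
p,r,o=state();m=r.as_matrix();print(p,wst(p),np.arctan2(m[1,0],m[0,0]),m[:,1],o['ft_force'],o['finger_gap']*94)
W=cam('pics/wrist10.npz')
for uv in [(217,134),(264,121)]: print(wst(unproj(W,uv,.157)).round(1))
print('B',wst(unproj(W,(290,127),.163)).round(1),'inner',wst(unproj(W,(226,142),.165)).round(1),wst(unproj(W,(320,287),.163)).round(1))
wrows(stw(0,1,172),down(.5298),[.4,.8,1,1,.8,.5,.2,0.1])
E
```

```text
[0.62902958 0.19144388 0.23638083] [  3.03921767  -2.44094173 236.38083476] 0.5377518943980126 [-0.00892386 -0.00250606 -0.99995704] [-0.75333707  0.31080213  0.23289444] 9.899636734996037
[-179.7  -25.   157. ]
[-180.5   18.7  157. ]
B [-169.7   39.6  163. ] inner [-170.7  -18.   165. ] [-13.2  33.6 163. ]
[[[0.0, 0.005, 0.0, -0.0, 0.001, -0.001], [0.001, 0.011, 0.001, -0.0, 0.001, -0.001], [0.001, 0.013, 0.0, -0.0, 0.002, -0.002], [0.001, 0.014, 0.001, -0.0, 0.002, -0.002], [0.0, 0.011, 0.0, -0.0, 0.001, -0.001], [0.001, 0.006, 0.001, -0.0, 0.001, -0.001], [-0.0, 0.003, -0.0, -0.0, 0.0, -0.0], [-0.0, 0.001, -0.0, -0.0, 0.0, -0.0]]]
```

View pics/wrist11.png

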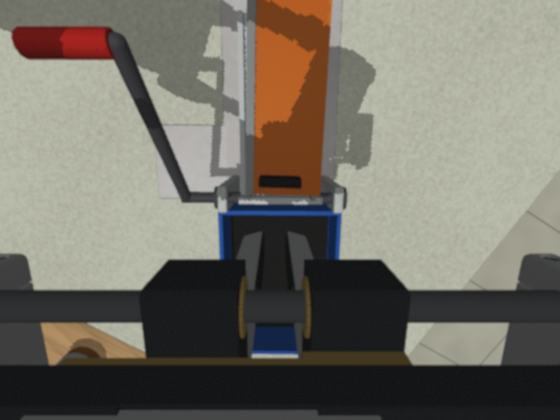

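```bash
python3 - <<'E'
from g import *
W=cam('pics/wrist11.npz')
for uv in [(260,178),(301,178),(260,187),(301,187)]: print(wst(unproj(W,uv,.185)).round(1))
print('post tops',wst(unproj(W,(222,187),.118)),wst(unproj(W,(339,187),.118)))
print('lid front corner',wst(unproj(W,(320,194),.163)))
E
```

```text
[-33.5 -14.7 185. ]
[-33.8  17.3 185. ]
[-26.4 -14.8 185. ]
[-26.7  17.5 185. ]
post tops [-15.88343197 -57.26920597 118.        ] [-16.96723761  61.64461132 118.        ]
lid front corner [-17.41526955  35.98629478 163.        ]
```

arm_command:
  steps:
    - [[0.001, 0.005, 0, 0, 0.001, -0.001], [0.001, 0.011, 0, 0, 0.001, -0.001], [0.001, 0.013, 0, 0, 0.002, -0.002], [0.001, 0.014, 0, 0, 0.002, -0.002], [0, 0.01, 0, 0, 0.001, -0.001], [0, 0.005, 0, 0, 0.001, -0.001], [0, 0.002, 0, 0, 0, 0], [0, 0, 0, 0, 0, 0]]

```text
t: 20.35
ee_pos: [0.6311, 0.1947, 0.1712]
tool_rot: [-0.681, -0.185, 0.186, 0.683]
ft_force: [0.8, 0.9, -0.2]
finger_gap: 0.002
```

```bash
python3 - <<'E'
from g import *
save('side','side12')
p,r,o=state();m=r.as_matrix();print(p,wst(p),np.arctan2(m[1,0],m[0,0]),m[:,1],o['ft_force'],o['finger_gap']*94)
wrows(stw(-60,1,172),down(.5298),[1]*8)
a=cv2.imread('pics/side12.png')[80:200,175:325]; cv2.imwrite('pics/e1.png',cv2.resize(a,None,fx=5,fy=5,interpolation=cv2.INTER_CUBIC))
E
```

```text
[0.63123462 0.19477383 0.17144404] [  1.2801032    1.14463232 171.44403906] 0.530856010455403 [-0.00294251  0.00190688 -0.99999385] [ 0.19610331  0.73142947 -0.25263501] 0.5895454549783188
[[[-0.0, -0.0, 0.008, -0.0, 0.0, -0.0], [-0.0, -0.0, 0.007, -0.0, 0.0, -0.0], [-0.0, -0.0, 0.008, -0.0, 0.0, -0.0], [-0.0, -0.0, 0.008, -0.0, 0.0, -0.0], [-0.0, -0.0, 0.007, -0.0, 0.0, -0.0], [-0.0, -0.0, 0.008, -0.0, 0.0, -0.0], [-0.0, -0.0, 0.008, -0.0, 0.0, -0.0], [-0.0, -0.0, 0.007, -0.0, 0.0, -0.0]]]
```

View pics/e1.png

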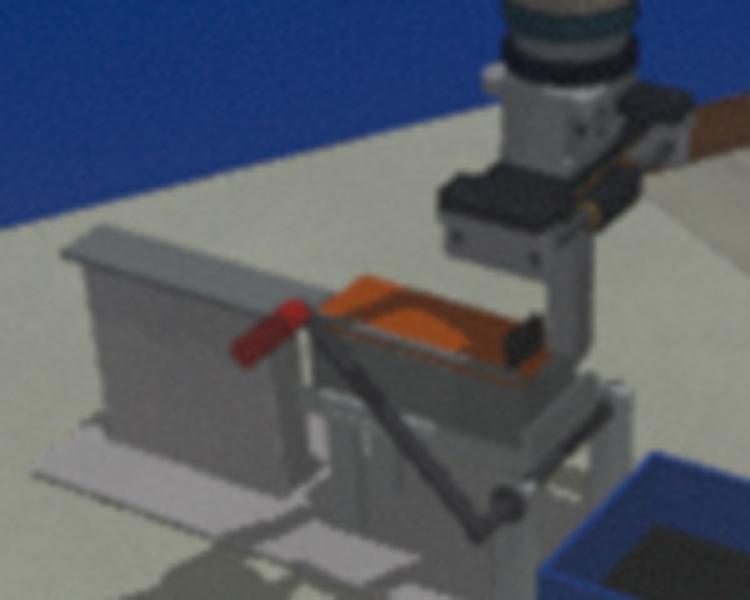

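arm_command:
  steps:
    - [[0, 0, 0.006, 0, 0, 0], [0, 0, 0.008, 0, 0, 0], [0, 0, 0.008, 0, 0, 0], [0, 0, 0.008, 0, 0, 0], [0, 0, 0.008, 0, 0, 0], [0, 0, 0.008, 0, 0, 0], [0, 0, 0.008, 0, 0, 0], [0, 0, 0.008, 0, 0, 0]]

```text
t: 21.4
ee_pos: [0.5991, 0.2519, 0.173]
tool_rot: [-0.682, -0.186, 0.185, 0.683]
ft_force: [1.4, -1.3, -0.6]
finger_gap: 0.007
```

```bash
python3 - <<'E'
from g import *
save('side','side13');save('wrist','wrist13')
p,r,o=state();m=r.as_matrix();print(p,wst(p),np.arctan2(m[1,0],m[0,0]),m[:,1],o['ft_force'],o['finger_gap']*94)
wrows(stw(-136,0,172),down(.5298),[1]*8)
a=cv2.imread('pics/side13.png')[80:200,175:325]; cv2.imwrite('pics/e1.png',cv2.resize(a,None,fx=5,fy=5,interpolation=cv2.INTER_CUBIC))
E
```

```text
[0.59846744 0.252426   0.1729703 ] [-65.0276726    2.00445494 172.97030178] 0.531783285793024 [ 1.03483909e-04  2.62895094e-03 -9.99996539e-01] [0.29622006 0.06925169 0.25556578] 0.6177870702307368
[[[-0.0, 0.0, 0.009, -0.0, 0.0, 0.0], [-0.0, 0.0, 0.009, -0.0, 0.0, 0.0], [-0.001, 0.0, 0.009, -0.0, 0.0, 0.0], [0.0, 0.001, 0.008, -0.0, 0.0, 0.0], [-0.0, -0.0, 0.009, -0.0, 0.0, 0.0], [-0.0, -0.0, 0.009, -0.0, 0.0, 0.0], [-0.001, -0.0, 0.009, -0.0, 0.0, 0.0], [0.0, 0.0, 0.009, -0.0, 0.0, 0.0]]]
```

View pics/e1.png

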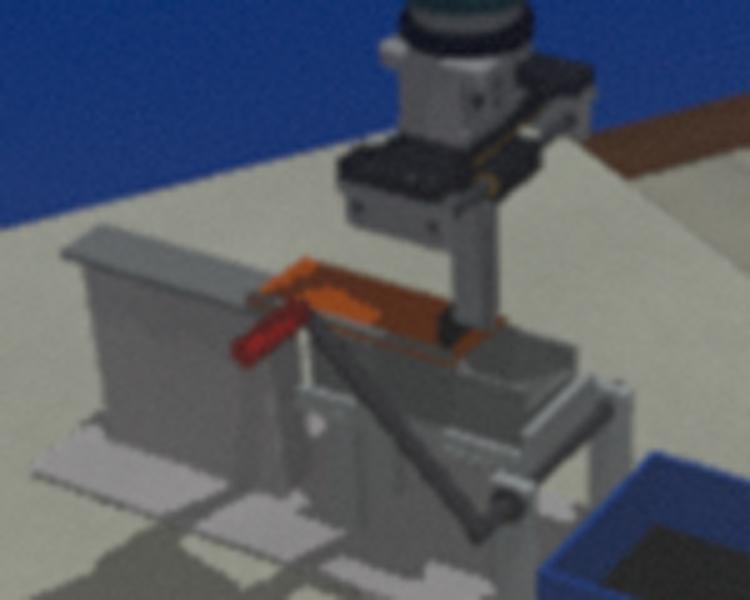

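View pics/wrist13.png

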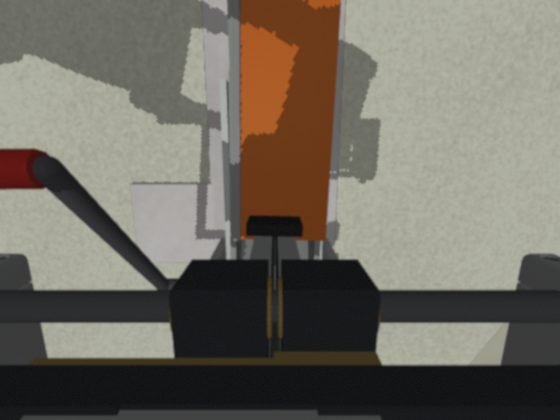

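arm_command:
  steps:
    - [[0, 0, 0.008, 0, 0, 0], [0, 0, 0.009, 0, 0, 0], [0, 0.001, 0.009, 0, 0, 0], [0, 0, 0.009, 0, 0, 0], [0, 0, 0.009, 0, 0, 0], [0, 0, 0.009, 0, 0, 0], [0, 0.001, 0.009, 0, 0, 0], [0, 0, 0.009, 0, 0, 0]]

```text
t: 22.5
ee_pos: [0.5621, 0.3168, 0.1718]
tool_rot: [-0.682, -0.187, 0.184, 0.683]
ft_force: [2.3, -1.0, 1.0]
finger_gap: 0.007
```

```bash
python3 - <<'E'
from g import *
save('side','side14');save('wrist','wrist14')
p,r,o=state();m=r.as_matrix();print(p,wst(p),np.arctan2(m[1,0],m[0,0]),m[:,1],o['ft_force'],o['finger_gap']*94)
wrows(stw(-213,0,171),down(.5298),[1]*8)
a=cv2.imread('pics/side14.png')[80:200,175:325]; cv2.imwrite('pics/e1.png',cv2.resize(a,None,fx=5,fy=5,interpolation=cv2.INTER_CUBIC))
E
```

```text
[0.56101619 0.31747674 0.17162161] [-140.08688583    2.56128387  171.6216071 ] 0.5318587137548177 [ 0.00227317  0.00267642 -0.99999383] [-1.18187166  0.01473419 -0.19568134] 0.37809868919123885
[[[-0.0, 0.0, 0.009, -0.0, 0.0, 0.0], [-0.001, 0.0, 0.009, -0.0, 0.0, 0.0], [0.0, 0.0, 0.009, -0.0, 0.0, 0.0], [-0.0, 0.0, 0.009, -0.0, 0.0, 0.0], [-0.001, 0.0, 0.01, -0.0, 0.0, 0.0], [0.0, 0.001, 0.009, -0.0, 0.0, 0.0], [-0.0, -0.0, 0.009, -0.0, 0.0, 0.0], [-0.0, -0.0, 0.009, -0.0, 0.0, 0.0]]]
```

View pics/e1.png

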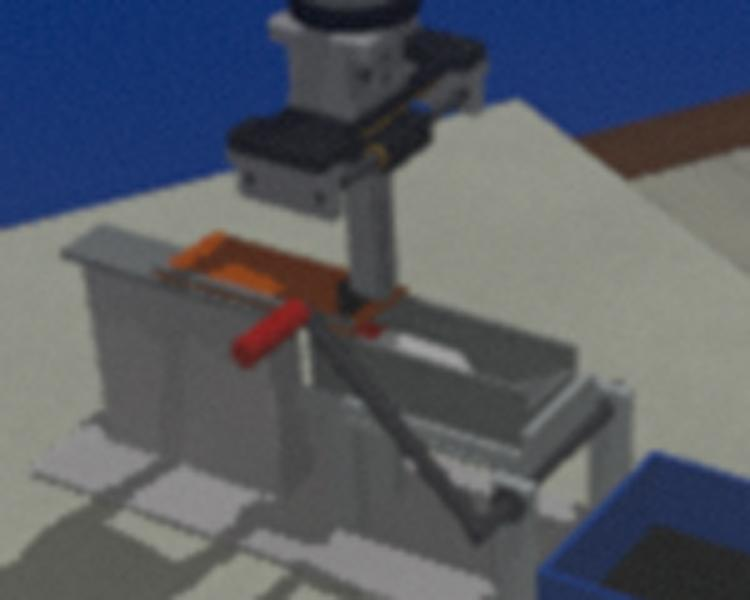

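View pics/wrist14.png

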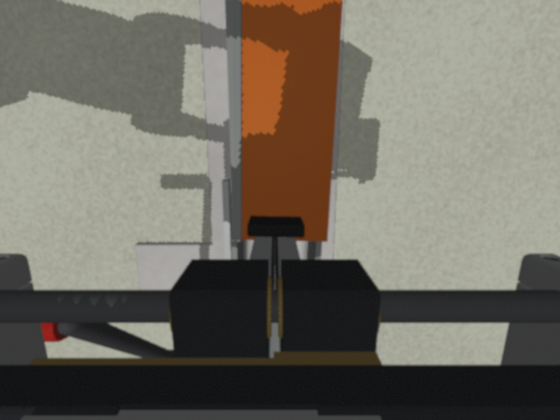

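arm_command:
  steps:
    - [[0, 0, 0.008, 0, 0, 0], [0, 0, 0.009, 0, 0, 0], [0, 0, 0.009, 0, 0, 0], [0, 0, 0.009, 0, 0, 0], [0, 0, 0.009, 0, 0, 0], [0, 0, 0.009, 0, 0, 0], [0, 0, 0.009, 0, 0, 0], [0, 0, 0.009, 0, 0, 0]]

```text
t: 23.6
ee_pos: [0.5216, 0.3821, 0.1712]
tool_rot: [-0.682, -0.186, 0.186, 0.683]
ft_force: [0.1, -1.5, -0.1]
finger_gap: 0.004
```

```bash
python3 - <<'E'
from g import *
save('side','side15');save('wrist','wrist15')
p,r,o=state();m=r.as_matrix();print(p,wst(p),np.arctan2(m[1,0],m[0,0]),m[:,1],o['ft_force'],o['finger_gap']*94)
a=cv2.imread('pics/side15.png')[80:200,175:325]; cv2.imwrite('pics/e1.png',cv2.resize(a,None,fx=5,fy=5,interpolation=cv2.INTER_CUBIC))
E
```

```text
[0.5210985  0.38272997 0.17109331] [-216.56725512    1.09212909  171.09330836] 0.5322870404067384 [-9.91097358e-04  2.34641016e-03 -9.99996756e-01] [ 0.12470993  0.3421945  -0.56580621] 0.3567501121174418
```

View pics/e1.png

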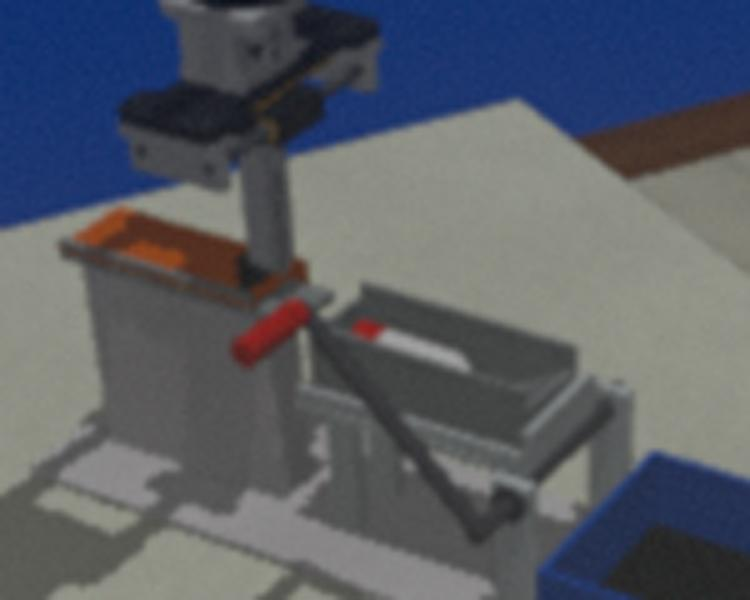

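View pics/wrist15.png

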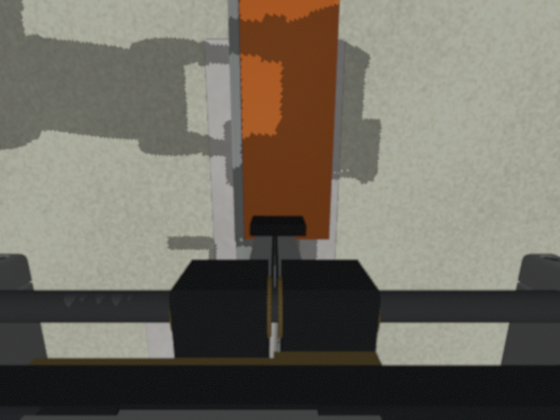

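```bash
python3 - <<'E'
from g import *
p,r,o=state()
q=stw(-203,0,175); print(r.inv().apply(q-p).round(4))
wrows(stw(-165,-135,280),down(.5298),[.4,.8,1,1,1,1,.8,.5],p=stw(-200,1,215),Rc=r)
E
```

```text
[-0.0011 -0.0039 -0.0136]
[[[-0.008, -0.004, -0.002, -0.0, 0.0, 0.0], [-0.017, -0.008, -0.004, -0.0, 0.0, 0.0], [-0.021, -0.01, -0.006, -0.0, 0.0, 0.0], [-0.021, -0.01, -0.005, -0.0, 0.0, 0.0], [-0.021, -0.01, -0.005, -0.0, 0.0, 0.0], [-0.021, -0.01, -0.006, -0.0, 0.0, 0.0], [-0.017, -0.008, -0.004, -0.0, 0.0, 0.0], [-0.01, -0.005, -0.002, -0.0, 0.0, 0.0]]]
```

arm_command:
  steps:
    - [[0, 0, -0.006, 0, 0, 0], [0, 0, -0.008, 0, 0, 0], [0, -0.004, -0.002, 0, 0, 0], [0, -0.012, 0, 0, 0, 0], [0, -0.02, 0, 0, 0, 0], [0, -0.03, 0, 0, 0, 0], [0, -0.03, 0, 0, 0, 0], [0, -0.02, 0, 0, 0, 0]]

```text
t: 24.7
ee_pos: [0.5301, 0.3665, 0.2925]
tool_rot: [-0.681, -0.185, 0.186, 0.684]
ft_force: [0.9, -0.1, -0.3]
finger_gap: 0.003
```

```bash
python3 - <<'E'
from g import *
p,r,o=state();print(p,wst(p),o['ft_force'])
wrows(stw(-165,-135,280),down(.5298),[.4,.8,1,1,1,.8,.5,.2])
E
```

```text
[0.53013739 0.3664816  0.2925348 ] [-197.9784995     0.68064308  292.53480469] [ 0.8816307  -0.14286939 -0.31378625]
[[[-0.01, 0.001, -0.002, -0.0, 0.0, -0.0], [-0.019, 0.002, -0.005, -0.0, 0.0, -0.0], [-0.023, 0.002, -0.006, -0.001, 0.0, -0.0], [-0.024, 0.002, -0.006, -0.001, 0.0, -0.0], [-0.024, 0.002, -0.005, -0.001, 0.0, -0.0], [-0.019, 0.002, -0.005, -0.0, 0.0, -0.0], [-0.012, 0.001, -0.003, -0.0, 0.0, -0.0], [-0.005, 0.001, -0.001, -0.0, 0.0, -0.0]]]
```

arm_command:
  steps:
    - [[-0.01, 0.001, -0.002, 0, 0, 0], [-0.019, 0.002, -0.005, 0, 0, 0], [-0.023, 0.002, -0.006, -0.001, 0, 0], [-0.024, 0.002, -0.006, -0.001, 0, 0], [-0.024, 0.002, -0.005, -0.001, 0, 0], [-0.018, 0.002, -0.004, 0, 0, 0], [-0.009, 0.001, -0.002, 0, 0, 0], [-0.002, 0, 0, 0, 0, 0]]

```text
t: 25.7
ee_pos: [0.4255, 0.2692, 0.2779]
tool_rot: [0.683, 0.183, -0.187, -0.682]
ft_force: [0.6, 0.9, 1.1]
finger_gap: 0.006
```

```bash
python3 - <<'E'
from g import *
for n in ['side','wrist','top']: save(n,n+'16')
p,r,o=state();m=r.as_matrix();print(p,wst(p),np.arctan2(m[1,0],m[0,0]),m[:,1],o['ft_force'])
wrows(stw(-160,-135,200),down(.5298),[.4,.8,1,1,1,.8,.5,.2])
a=cv2.imread('pics/side16.png')[80:200,175:325]; cv2.imwrite('pics/e1.png',cv2.resize(a,None,fx=5,fy=5,interpolation=cv2.INTER_CUBIC))
E
```

```text
[0.4265607  0.2698457  0.27802389] [-166.93368228 -137.53240681  278.0238867 ] 0.5297401962615559 [-0.00397875 -0.00120309 -0.99999136] [0.18493714 1.07136948 0.68275954]
[[[0.0, 0.005, -0.0, -0.0, -0.0, -0.0], [0.001, 0.011, -0.001, -0.0, -0.0, -0.001], [0.0, 0.014, -0.002, -0.0, -0.0, -0.001], [0.001, 0.014, -0.001, -0.0, -0.0, -0.001], [0.0, 0.013, -0.001, -0.0, -0.0, -0.001], [0.0, 0.011, -0.001, -0.0, -0.0, -0.001], [0.001, 0.007, -0.001, -0.0, -0.0, -0.0], [-0.0, 0.003, -0.0, -0.0, -0.0, -0.0]]]
```

View pics/e1.png

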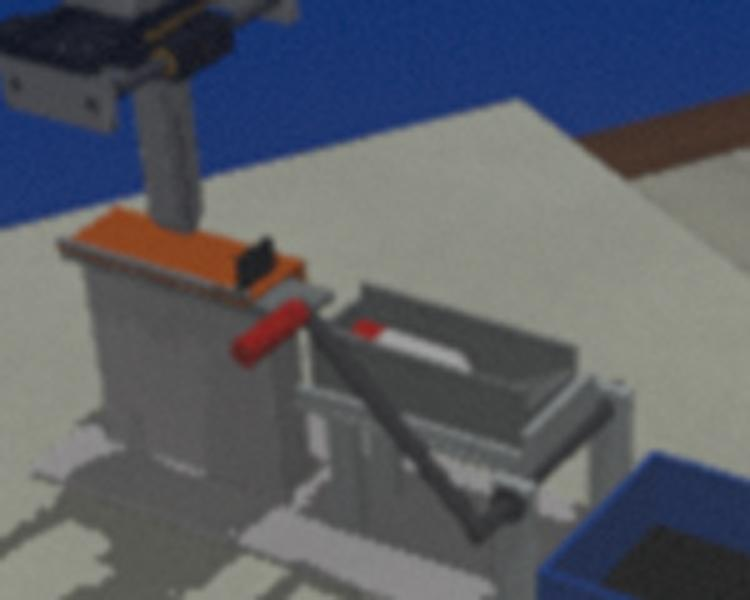

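View pics/wrist16.png

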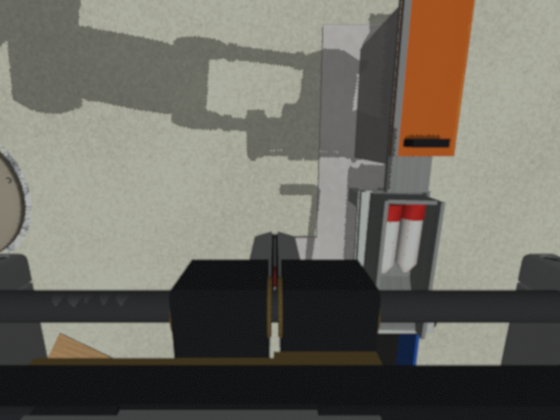

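View pics/top16.png

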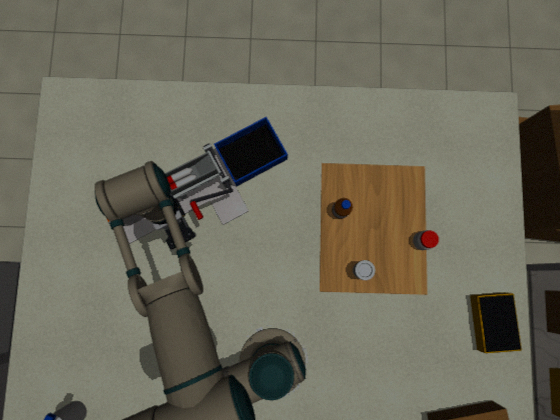

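```bash
python3 - <<'E'
from g import *
W=cam('pics/wrist16.npz')
print('lid front',wst(unproj(W,(454,155),.160)).round(1),wst(unproj(W,(388,156),.160)).round(1),'ledge',wst(unproj(W,(430,191),.157)).round(1),wst(unproj(W,(386,189),.157)).round(1),'tin rear',wst(unproj(W,(437,201),.160)).round(1),wst(unproj(W,(368,193),.160)).round(1))
E
```

```text
lid front [-218.5   38.3  160. ] [-217.5  -26.8  160. ] ledge [-182.    20.5  157. ] [-184.   -24.8  157. ] tin rear [-172.1   27.3  160. ] [-180.4  -43.9  160. ]
```

arm_command:
  steps:
    - [[0, 0.005, 0, 0, 0, 0], [0.001, 0.011, -0.001, 0, 0, -0.001], [0, 0.014, -0.001, 0, 0, -0.001], [0.001, 0.014, -0.001, 0, 0, -0.001], [0, 0.013, 0, 0, 0, -0.001], [0, 0.011, 0, 0, 0, 0], [0, 0.006, 0, 0, 0, 0], [0, 0.002, 0, 0, 0, 0]]

```text
t: 26.85
ee_pos: [0.4303, 0.2687, 0.1948]
tool_rot: [-0.682, -0.184, 0.186, 0.683]
ft_force: [0.3, -0.7, -0.6]
finger_gap: 0.006
```

```bash
python3 - <<'E'
from g import *
for n in ['side']: save(n,n+'17')
p,r,o=state();m=r.as_matrix();print(p,wst(p),np.arctan2(m[1,0],m[0,0]),m[:,1],o['ft_force'])
a=cv2.imread('pics/side17.png')[80:200,175:325]; cv2.imwrite('pics/e1.png',cv2.resize(a,None,fx=5,fy=5,interpolation=cv2.INTER_CUBIC))
E
```

```text
[0.43021424 0.26868249 0.19474576] [-164.08359568 -134.96756582  194.74576344] 0.530113241414291 [-3.20031723e-03 -1.26780047e-04 -9.99994871e-01] [1.15565001 0.36192361 0.11482117]
```

View pics/e1.png

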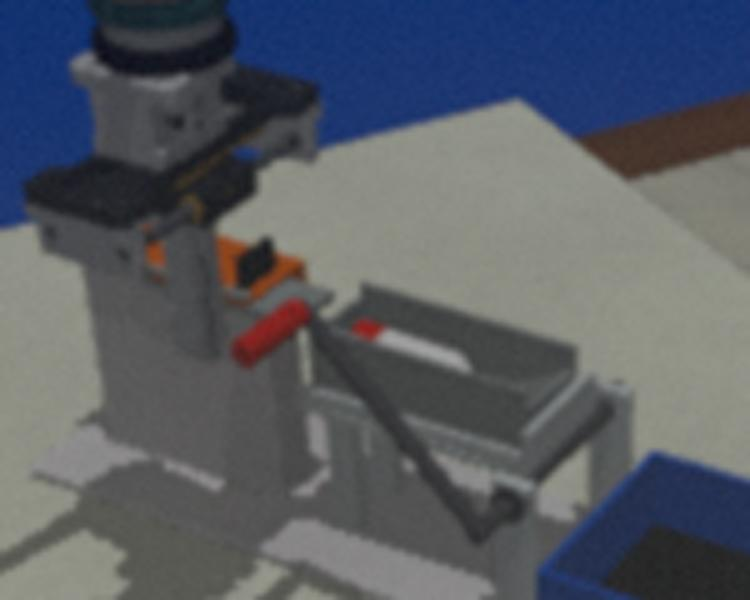

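```bash
cat > arc.py <<'E'
from g import *
import sys
p,r,o=state(); s=wst(p); print('st',s.round(1),'F',np.round(o['ft_force'],1),'dy',r.as_matrix()[:,1].round(4),'t',o['t'])
bx=s[0]+17; th=np.arcsin(np.clip(bx/160,-1,1)); print('theta',th,'bar z would be',110+160*np.cos(th),'tcp rel',s[2]-(110+160*np.cos(th)))
t1=float(sys.argv[1]); n=int(sys.argv[2]); pts=[np.array([160*np.sin(t)-17,s[1],110+160*np.cos(t)-24]) for t in np.linspace(th,t1,n+1)]
pts=[np.array([-0,0,0])]+pts[1:]; cur=p
for q in pts[1:]:
    w=stw(*q); print(r.inv().apply(w-cur).round(3).tolist()); cur=w
E
python3 arc.py 0 8
```

```text
st [-164.1 -135.   194.7] F [1.2 0.4 0.1] dy [-3.2e-03 -1.0e-04 -1.0e+00] t 26.9
theta -1.1662281883708416 bar z would be 172.97948778084861 tcp rel 21.76627565419318
[0.0, 0.025, -0.011]
[-0.0, -0.019, -0.014]
[-0.0, -0.017, -0.016]
[-0.0, -0.014, -0.018]
[-0.0, -0.011, -0.02]
[-0.0, -0.008, -0.022]
[-0.0, -0.005, -0.023]
[-0.0, -0.002, -0.023]
```

Approach to contact first, then begin the arc.

arm_command:
  steps:
    - [[0, 0, -0.006, 0, 0, 0], [0, 0, -0.008, 0, 0, 0], [0, 0, -0.008, 0, 0, 0], [0, 0, -0.006, 0, 0, 0], [0, -0.002, -0.004, 0, 0, 0], [0, -0.004, -0.006, 0, 0, 0], [0, -0.006, -0.007, 0, 0, 0], [0, -0.007, -0.008, 0, 0, 0]]

```text
t: 27.9
ee_pos: [0.4527, 0.2315, 0.2134]
tool_rot: [-0.672, -0.181, 0.187, 0.693]
ft_force: [-1.5, 5.2, -3.5]
finger_gap: 0.006
```

```bash
python3 arc.py 0 8; python3 -c "
from g import *
save('side','side18')
a=cv2.imread('pics/side18.png')[80:200,175:325]; cv2.imwrite('pics/e1.png',cv2.resize(a,None,fx=5,fy=5,interpolation=cv2.INTER_CUBIC))"
```

```text
st [-120.7 -134.3  213.4] F [-1.5  5.2 -3.5] dy [-0.0159  0.0258 -0.9995] t 27.9
theta -0.7047713361089515 bar z would be 231.88155420584079 tcp rel -18.449907452277643
[0.0, -0.003, -0.011]
[0.0, -0.008, -0.012]
[0.0, -0.007, -0.012]
[0.0, -0.006, -0.013]
[0.0, -0.005, -0.013]
[0.0, -0.003, -0.014]
[0.0, -0.002, -0.014]
[0.0, -0.001, -0.014]
```

View pics/e1.png

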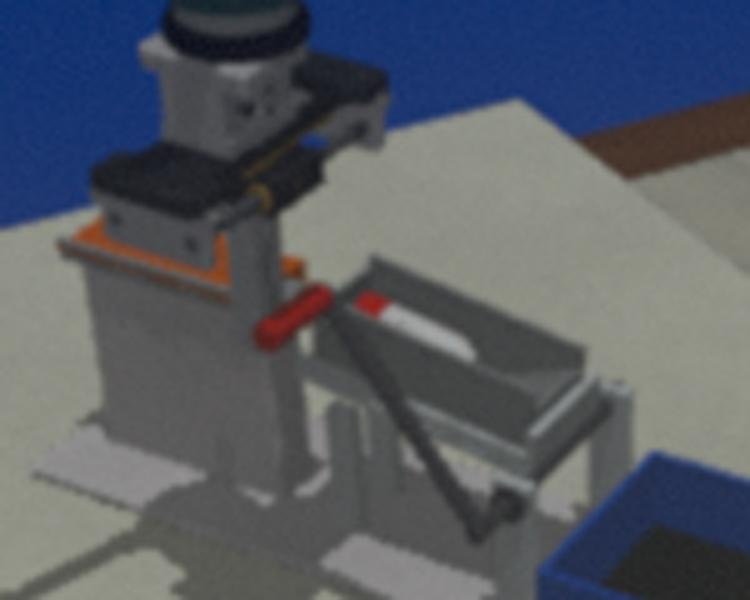

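arm_command:
  steps:
    - [[0, -0.006, -0.011, -0.006, 0, 0], [0, -0.008, -0.012, -0.006, 0, 0], [0, -0.008, -0.013, -0.006, 0, 0], [0, -0.006, -0.014, -0.006, 0, 0], [0, -0.005, -0.014, -0.006, 0, 0], [0, -0.004, -0.014, -0.006, 0, 0], [0, -0.003, -0.014, -0.006, 0, 0], [0, -0.002, -0.014, -0.006, 0, 0]]

```text
t: 28.95
ee_pos: [0.4961, 0.1571, 0.2529]
tool_rot: [-0.671, -0.182, 0.188, 0.694]
ft_force: [-3.1, 5.1, 1.5]
finger_gap: 0.004
```

```bash
python3 arc.py 0.5 8
```

```text
st [ -34.5 -134.5  252.9] F [-3.1  5.1  1.5] dy [-0.0159  0.0295 -0.9994] t 28.95
theta -0.10973558072237707 bar z would be 269.03761451326 tcp rel -16.119491403408546
[-0.0, 0.007, -0.012]
[0.0, -0.0, -0.012]
[0.0, 0.001, -0.012]
[0.0, 0.002, -0.012]
[0.0, 0.002, -0.012]
[-0.0, 0.003, -0.012]
[-0.0, 0.004, -0.011]
[-0.0, 0.005, -0.011]
```

arm_command:
  steps:
    - [[0, 0.002, -0.013, -0.007, 0, 0], [0, 0.002, -0.013, -0.007, 0, 0], [0, 0.002, -0.013, -0.007, 0, 0], [0, 0.002, -0.013, -0.007, 0, 0], [0, 0.003, -0.012, -0.007, 0, 0], [0, 0.003, -0.012, -0.007, 0, 0], [0, 0.004, -0.012, -0.007, 0, 0], [0, 0.004, -0.01, -0.007, 0, 0]]

```text
t: 29.95
ee_pos: [0.5394, 0.0853, 0.2357]
tool_rot: [-0.678, -0.189, 0.182, 0.686]
ft_force: [-3.2, 3.9, 3.9]
finger_gap: 0.009
```

```bash
python3 arc.py 0.52 3;  python3 -c "
from g import *
save('side','side19')
a=cv2.imread('pics/side19.png')[60:200,175:350]; cv2.imwrite('pics/e1.png',cv2.resize(a,None,fx=4,fy=4,interpolation=cv2.INTER_CUBIC))"
```

```text
st [  49.3 -133.4  235.7] F [-3.2  3.9  3.9] dy [ 0.006   0.0135 -0.9999] t 29.95
theta 0.42731971195220975 bar z would be 255.61277075019566 tcp rel -19.873059801045457
[-0.0, 0.006, -0.005]
[-0.0, 0.002, -0.004]
[-0.0, 0.002, -0.004]
```

View pics/e1.png

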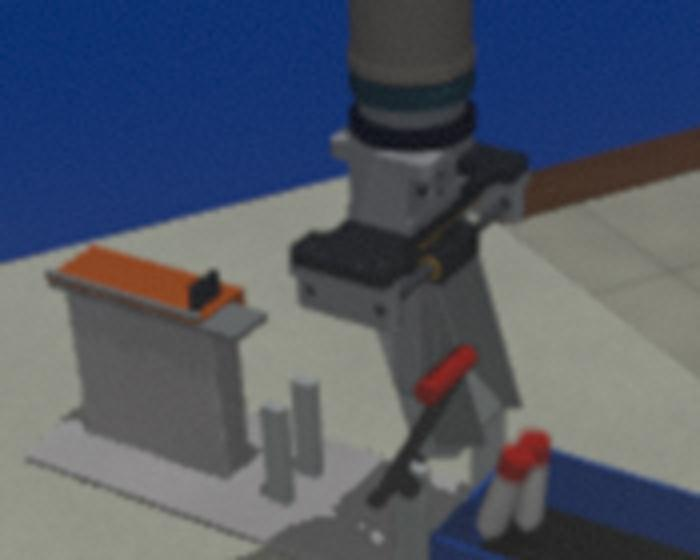

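arm_command:
  steps:
    - [[0, 0.004, -0.007, -0.004, 0, 0], [0, 0.003, -0.006, -0.004, 0, 0], [0, 0.002, -0.005, -0.004, 0, 0], [0, 0.001, -0.004, -0.003, 0, 0], [0, 0, -0.003, 0, 0, 0], [0, 0, -0.003, 0, 0, 0], [0, 0, -0.003, 0, 0, 0], [0, 0, -0.003, 0, 0, 0]]

```text
t: 31.0
ee_pos: [0.5426, 0.0805, 0.2297]
tool_rot: [-0.664, -0.188, 0.185, 0.7]
ft_force: [-3.8, 8.1, 4.4]
finger_gap: 0.004
```

```bash
python3 arc.py 0.0 8;  python3 -c "
from g import *
save('side','side20');save('top','top20')
a=cv2.imread('pics/side20.png')[60:240,175:380]; cv2.imwrite('pics/e1.png',cv2.resize(a,None,fx=3.5,fy=3.3,interpolation=cv2.INTER_CUBIC))
a=cv2.imread('pics/top20.png')[100:240,150:300]; cv2.imwrite('pics/e2.png',cv2.resize(a,None,fx=4,fy=4,interpolation=cv2.INTER_CUBIC))"
```

```text
st [  55.1 -133.1  229.7] F [-3.8  8.1  4.4] dy [-0.0096  0.05   -0.9987] t 31.0
theta 0.46755471945479005 bar z would be 252.82768889528109 tcp rel -23.077845158086774
[0.0, -0.003, 0.009]
[0.0, -0.003, 0.009]
[0.0, -0.003, 0.009]
[0.0, -0.002, 0.009]
[0.0, -0.001, 0.009]
[0.0, -0.001, 0.009]
[0.0, -0.0, 0.009]
[0.0, 0.0, 0.009]
```

View pics/e1.png

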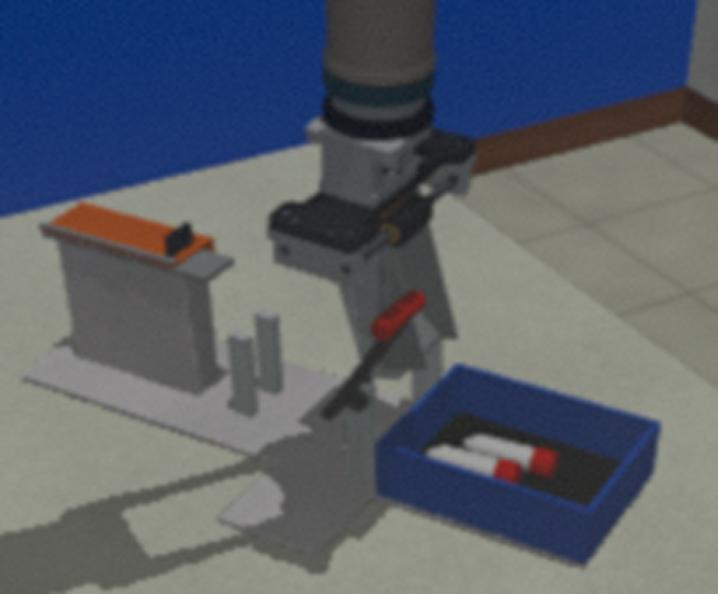

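View pics/e2.png

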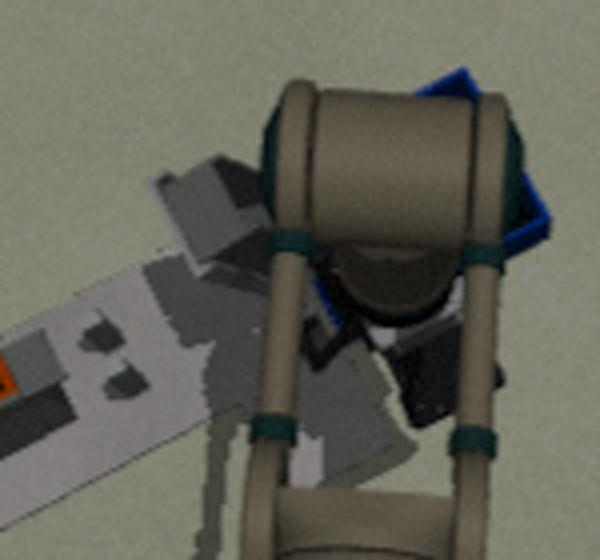

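```bash
python3 - <<'E'
from g import *
S=cam('pics/side20.npz')
for t in [.2,.3,.4,.5]: print(t+.8, proj(S,stw(160*np.sin(t),-132,110+160*np.cos(t))))
E
```

```text
1.0 [[273.08833253 146.28647533]]
1.1 [[278.22971531 149.12667785]]
1.2000000000000002 [[283.25343972 152.44664777]]
1.3 [[288.09252415 156.20605773]]
```

arm_command:
  steps:
    - [[0, -0.003, 0.008, -0.006, 0, 0], [0, -0.004, 0.011, -0.006, 0, 0], [0, -0.003, 0.012, -0.006, 0, 0], [0, -0.002, 0.012, -0.006, 0, 0], [0, -0.002, 0.013, -0.006, 0, 0], [0, -0.001, 0.013, -0.006, 0, 0], [0, 0, 0.013, -0.006, 0, 0], [0, 0.001, 0.013, -0.005, 0, 0]]

```text
t: 32.1
ee_pos: [0.4895, 0.1683, 0.2446]
tool_rot: [-0.68, -0.191, 0.182, 0.684]
ft_force: [-1.7, 3.6, -2.4]
finger_gap: 0.003
```

```bash
python3 arc.py -0.8 8
```

```text
st [ -47.5 -134.6  244.6] F [-1.7  3.6 -2.4] dy [ 0.0106  0.0096 -0.9999] t 32.1
theta -0.19188709362502077 bar z would be 267.06337478303413 tcp rel -22.414763724618467
[-0.0, 0.004, 0.012]
[-0.0, 0.004, 0.012]
[-0.0, 0.005, 0.011]
[-0.0, 0.005, 0.011]
[-0.0, 0.006, 0.01]
[-0.0, 0.007, 0.01]
[-0.0, 0.008, 0.009]
[-0.0, 0.008, 0.009]
```

arm_command:
  steps:
    - [[0, 0.003, 0.012, 0, 0, 0], [0, 0.004, 0.012, 0, 0, 0], [0, 0.005, 0.011, 0, 0, 0], [0, 0.005, 0.011, 0, 0, 0], [0, 0.006, 0.01, 0, 0, 0], [0, 0.007, 0.01, 0, 0, 0], [0, 0.007, 0.009, 0, 0, 0], [0, 0.006, 0.009, 0, 0, 0]]

```text
t: 33.1
ee_pos: [0.4448, 0.2454, 0.1987]
tool_rot: [-0.681, -0.191, 0.182, 0.684]
ft_force: [-1.7, 1.2, -0.1]
finger_gap: 0.007
```

arm_command:
  steps:
    - [[0, 0, 0.01, 0, 0, 0], [0, 0, 0.012, 0, 0, 0], [0, 0, 0.01, 0, 0, 0], [0, -0.01, 0.005, 0, 0, 0], [0, -0.02, 0, 0, 0, 0], [0, -0.03, 0, 0, 0, 0], [0, -0.03, 0, 0, 0, 0], [0, -0.02, 0, 0, 0, 0]]

```text
t: 34.1
ee_pos: [0.4257, 0.2778, 0.3159]
tool_rot: [0.683, 0.195, -0.179, -0.681]
ft_force: [1.0, 0.5, 0.2]
finger_gap: 0.006
```

```bash
python3 -c "
from g import *
p,r,o=state();print(wst(p),o['ft_force'],o['t'])
save('side','side21');save('wrist','wrist21')
a=cv2.imread('pics/side21.png')[60:240,175:380]; cv2.imwrite('pics/e1.png',cv2.resize(a,None,fx=3.5,fy=3.3,interpolation=cv2.INTER_CUBIC))"
```

```text
[-174.24781776 -134.23497184  315.93489152] [0.95290881 0.49540444 0.15041376] 34.1
```

View pics/e1.png

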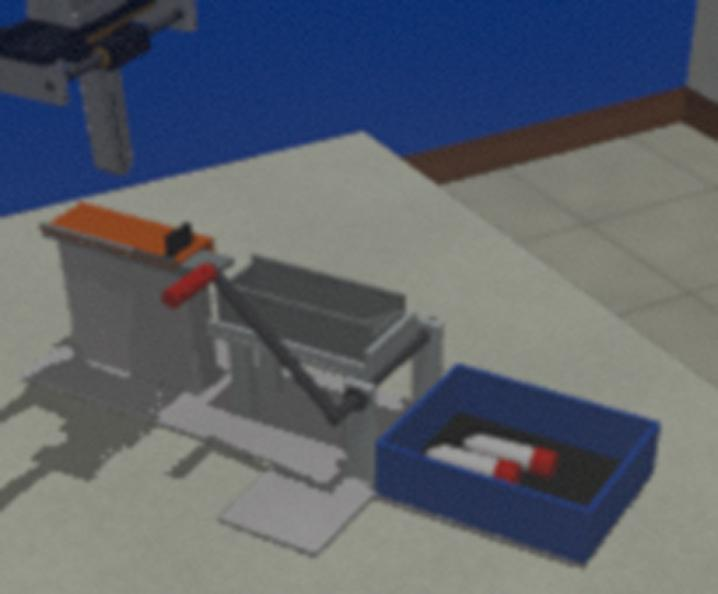

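View pics/wrist21.png

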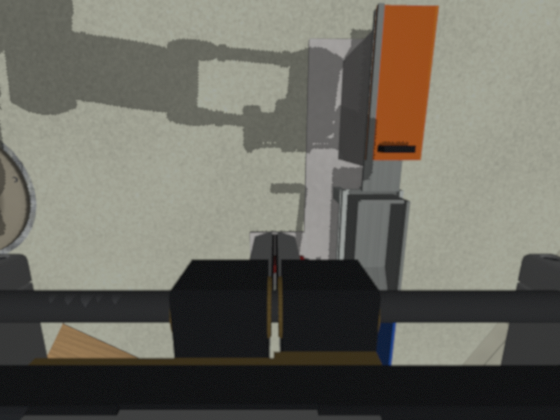

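arm_command:
  steps:
    - [[0, 0, 0, 0, 0, 0], [0, 0, 0, 0, 0, 0], [0, 0, 0, 0, 0, 0], [0, 0, 0, 0, 0, 0], [0, 0, 0, 0, 0, 0], [0, 0, 0, 0, 0, 0], [0, 0, 0, 0, 0, 0], [0, 0, 0, 0, 0, 0]]

```text
t: 35.2
ee_pos: [0.4254, 0.2775, 0.3138]
tool_rot: [0.683, 0.194, -0.179, -0.681]
ft_force: [0.0, 0.5, 0.3]
finger_gap: 0.004
```

```bash
python3 -c "
from g import *
p,r,o=state();print(wst(p),o['ft_force'],o['t'])
save('side','side22');save('top','top22')
S=cam('pics/side22.npz')
a=cv2.imread('pics/side22.png')
for t in (-.8,-.72): print(proj(S,stw(160*np.sin(t),-132,110+160*np.cos(t))))
g=a.copy()
g=cv2.resize(a[110:190,175:315],None,fx=5,fy=5,interpolation=cv2.INTER_CUBIC)
def dr(P,c):
  for q in proj(S,[stw(*x) for x in P]): cv2.circle(g,(int((q[0]-175)*5),int((q[1]-110)*5)),3,c,-1)
X=-86
dr([(X+80,-31,160),(X-80,-31,160),(X-80,31,160),(X+80,31,160),(X-80,-31,110),(X+80,-31,110)],(0,255,0))
L=-296
dr([(L+78,-28,160),(L-78,-28,160),(L-78,35,160),(L+78,35,160)],(255,255,0))
cv2.imwrite('pics/e1.png',g)
cv2.imwrite('pics/e2.png',cv2.resize(cv2.imread('pics/top22.png')[110:310,100:460],None,fx=2,fy=2))"
```

```text
[-174.14837055 -134.65329728  313.79709769] [0.02537693 0.46778424 0.29257035] 35.2
[[228.8586983  147.07447959]]
[[231.28469295 145.17589433]]
```

View pics/e1.png

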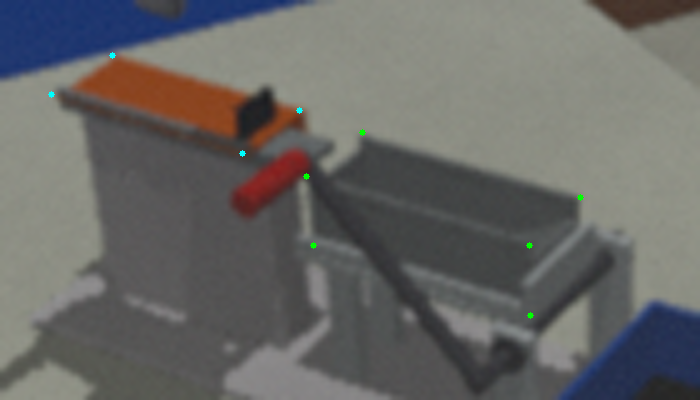

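View pics/e2.png

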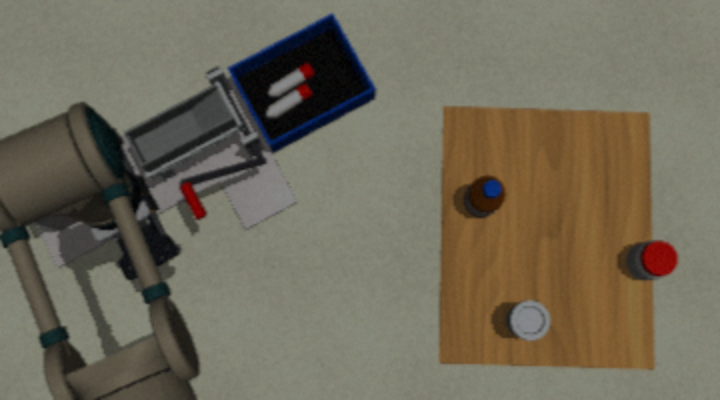

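```bash
python3 -c "
from workcell import ticket
print(ticket.hand_in())"
```

```text
the job is handed in; nothing more can be done
None
```

I carried the shut tin to the cradle and seated it with its pouring end towards the tray. I slid the lid back onto the ledge by its tab, tipped the cradle to about 1.3 rad and led it back level. I handed the job in at about 35 s of the 72 s; the hand-in gave no verdict.

**Last checks (camera pictures):**
- Both tubes lie in the blue tray.
- The cradle is level, and the tin stands in it about 5 mm forward, near the front stop, and within about 2 mm sideways.
- The lid lies flat on the ledge with its middle about 295 mm behind the hinge.
- The bottle, jar and bucket look unmoved.
- The robot was clear of everything.

**What went wrong:** on the way in, the tin's rear corner caught the lever arm. That twisted the tin about 0.24 rad in the fingers. The lid looked shut throughout. I backed off, measured the twist and turned the gripper so the tin itself lined up with the cradle.

**Disagreement:** the wrist camera put station points up to about 3 mm off my top and side fit, so I set the tin down relative to the ledge edge seen in the same picture.

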